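# Fetch the last corner lock from its tilt-out bin and set it home in the mould plate

## Task

The last steel corner lock is in one of the three tilt-out bins: tilt that bin right out, take the lock and set it down gently, nose up, in the empty corner pocket of the mould plate, pushed fully home so that it sits flat with no gap at either shoulder. Tilt the bin shut again; leave the other bins shut and the eyebolt and hammer where they lie.

Things in the scene. Friction and masses are not known exactly. Their poses are not given: they have to be found in the camera images.
- lock_mid (a point): Centre (28 mm up) of the loose steel corner lock: a bright square block, base 36 x 36 mm, straight sides up to 46 mm, then a tapered nose to 28 x 28 mm with a dark bolt hole in its top; 56 mm high, about 0.5 kg (slides on steel at 2 to 5 N). z points out of the nose, x and y are square to the sides. It starts nose up on the floor of a tilt-out bin.
- mould: The fixed steel mould plate, 200 (x) x 260 (y) x 50 mm, flat on the bench; origin under its middle, z up. Each corner has a 38 x 38 mm pocket, 12 mm deep, open to the top and to the two outer edges. Three hold a lock like the loose one, bolted in; the one at -x, +y (towards the robot, left) is empty. A 90 x 120 mm core stands 16 to 24 mm up from its middle.
- pocket_corner (a point): Inner corner of the empty pocket, on its floor, 38 mm above the bench, 12 mm below the plate's top; axes as the plate's. The pocket runs from here 38 mm to -x and 38 mm to +y, open on those sides; its upright shoulders, 12 mm high, are the planes x = 0 and y = 0. A lock that is home has its middle at x = -18, y = +18, z = +28 mm and stands 44 mm proud of the plate.
- rack: Grey rack, fixed, 441 mm wide, with three blue tilt-out bins side by side, 143 mm apart. Origin on the bench below the middle of the pivot rod; x to the back, y left. A clear fixed dust cover lies over the shut bins (front edge 140 mm up, 19 mm behind the rod; back edge 125 mm behind it). Parts can be reached only in a bin tilted out.
- bin_left_pivot (a point): Left bin's pivot rod, middle, 36 mm up, at the level of the inner floor and 10 mm behind the front panel's inner face. Axes turn with the bin: x to its back, y left, z up the front panel. Inside 132 mm wide, 95 front to back; front panel 95 mm high, outer face at x = -13; sides and back 52 mm high. The lock stands close behind the front panel and, tilted out, rests against it, base still to the floor.
- bin_middle_pivot (a point): The same for the middle bin. To reach into a bin tilted out, lean the tool back towards the robot some 14 to 30 degrees from upright, fingers to the left and right of the part: an upright gripper strikes the cover and the neighbouring fronts, one in line with the tilted front strikes that panel.
- bin_right_pivot (a point): The same for the right bin.
- bin_left (a joint): Tilt of the left bin, rad: 0 shut on its stop (front leaning 0.25 rad back), 1.15 right out on its stop (front leaning 0.90 rad out to the robot). Its weight and load pull it shut (2 to 4 N at the pull to start it) till it is well over; from about 1.0 it falls open by itself. To shut it, push back and up under the front's top edge, beside the pull, tool leaning back (a level push jams), or take the pull.
- bin_middle (a joint): The same for the middle bin (rad).
- bin_right (a joint): The same for the right bin (rad).
- bin_left_pull (a point): Grip point of the left bin's white pull: a tab 22 mm thick (y), 28 mm high, standing 38 mm out of the front panel at the middle of its top edge. The point is 24 mm before the panel, 80 mm above the rod along it, and turns with the bin (axes too). Pinch it from left and right; the tool must lean with the bin (17 degrees back or more when well out), else it strikes the panel's edge.
- bin_middle_pull (a point): The same on the middle bin.
- bin_right_pull (a point): The same on the right bin.
- bushing1_mid (a point): Centre of a bronze guide bushing 36 mm across, 45 mm high, one of two standing in another tilt-out bin, which is to stay shut.
- bushing2_mid (a point): Centre of a bronze guide bushing 36 mm across, 45 mm high, one of two standing in another tilt-out bin, which is to stay shut.
- pillar1_mid (a point): Centre of a dark steel support pillar 34 mm across, 50 mm high, one of two standing in another tilt-out bin, which is to stay shut.
- pillar2_mid (a point): Centre of a dark steel support pillar 34 mm across, 50 mm high, one of two standing in another tilt-out bin, which is to stay shut.
- eyebolt: Loose steel lifting eyebolt lying flat on the bench, about 95 mm long, 32 mm high; origin under its middle. Bystander.
- hammer: Loose brass-headed hammer lying on the bench, 240 mm long along its x axis; origin under its middle. Bystander.

How it is judged:
By the outcome, as a careful person would: the job done as asked, in the order asked, and still so for the second after the job is handed in, with the robot touching nothing.
It also fails if it takes over 72 s, if anything falls off the work surface, if the arm or the gripper's body presses on something with over 40 N, if the wrist force passes 120 N, or if a joint passes its speed limit or range.

## Robot

A 6-joint arm with a two-finger parallel gripper is mounted at the origin on the work surface. World frame = base frame: x ahead of the robot, y to its left, z up, the work surface at z = 0. Lengths are in m, angles in degrees, forces in N, time in s.
With the tool pointing down it reaches from about 0.25 to 0.725 m from the base axis. Payload 9.7 kg.
Tool frame: the origin (TCP) lies midway between the tips of the shut fingers; the grasp point (between the pads) lies bot.hold_point_z behind it (bot.hold_point_z is the distance from the TCP to the grasp point, in m); z points along the fingers, y is the line along which they close (so a half turn about z gives the same grasp; the last joint's range is limited). The gripper opens to 85 mm and grips with 20 to 120 N. Pads are 22 mm wide; open, the fingers measure 114 mm over their backs; the gripper's body (76 mm by 85 mm) begins 54 mm behind the grasp point. The pads swing forward as they close: fully open they stand 13 mm farther back than shut.
Start: joints at [-67.265, 4.979, 10.078, 95.1, 0, 90], TCP at [0.213, -0.507, 0.231] pointing down, gripper open.
Joint ranges: [-179.16, 179.16], [-48.56, 103.87], [-65.8, 70.77], [-126.05, 130.52], [-82.76, 87.17], [-180, 180]. Speed limits (degrees/s): [127.2, 127.2, 147.25, 180, 180, 180].

## Interface

Orientations are given as [roll, pitch, yaw] about the fixed x, y, z axes, in that order (R = Rz(yaw) Ry(pitch) Rx(roll)).
In Python, from workcell import bot, camera, camera_model, ticket gives the robot as it stands.
- The arm moves only by the tool send_rows, never from a script. Its argument "targets" is text: rows parted by semicolons, each of 5 numbers parted by spaces: the shift along the tool's x, y, z in mm, then the turn about the tool's z in degrees, then the closure in counts, from 0 (fully open) to 255 (shut). A call has 1 to 20 rows; each row is the pose to reach, as a shift and turn from the pose commanded when the call began, along the tool's axes at that moment; what a row does not reach only later rows make up. A row lasts 1/8 s, in which the tool goes at most 62.5 mm and 10.7 degrees, less where a joint would pass 70% of its speed; a pose out of reach is approached as far as the arm can. A call with a gripper value outside its range is refused whole. The fingers move at their own pace and stop on an object; "newtons" is the grip in N (left out, the last holds). Time passes only in rows, so rows that repeat a pose let the fingers close. It gives the time, the measured TCP pose, the force, the opening and the grip force at its end, in the units of the state.
- bot.get_obs(): the state, without advancing time (a new reading comes with each control period).
- camera(name): name is "scene" or "top" or "wrist"; returns the picture (400x640x3 uint8, blue, green, red); there is no depth.
- camera_model(name): a dict with "K" (3x3 intrinsics, pixels), "pose" (4x4, takes a point from camera to world coordinates); the wrist camera has in their place "T_tool_cam" (4x4, takes a point from camera to tool coordinates, whose origin is the TCP and whose axes are the flange's). Camera axes: x right, y down, z forward; pixel columns grow to the right and rows downward; lengths in m; the calibration is good to about 2 mm. A picture is of the moment at which its call begins: read the wrist's pose just before it. camera_model takes no time and is no camera call.
- ticket.job_done(): hands the job in; it is judged then, once.
The state is a dict: "time": time; "q": joint angles; "qd": joint speeds; "joint_efforts": joint torques, N m; "ee_pos": TCP position; "tcp_rot": TCP orientation; "wrist_force": force on the tool from outside, world axes, zero at the start; "torque": the same for the moment, N m; "opening": finger opening in m; "grasp_force": force on a finger pad.
Only numpy, scipy, OpenCV 4.12 (cv2) and the standard library are available. Lean on these libraries where they do the work, as an engineer would, in place of code of your own. Each camera call takes 0.05 s, during which the arm holds its last target. There are 200 camera calls.

## Working session

There is one attempt and no reset: what is moved stays moved. The work goes in short steps, Python scripts to look and compute and a tool call to move; the robot and the scene stay as the last step left them, time stands still between calls to the robot, and variables do not carry over. Pictures are saved under pics/ and viewed, at most 10 in all, crops included, and the job is handed in when it is done.

Besides the shell and the picture viewer there is one more tool, called as a command line: name --argument value ..., lists and objects as JSON in quotes. send_rows: Moves the arm, as the interface text tells. Its arguments: {"type":"object","properties":{"targets":{"type":"string"},"newtons":{"type":"number"}},"required":["targets"]}

```bash
ls; mkdir -p pics; python3 - <<'E'
from workcell import bot,camera,camera_model
import cv2,numpy as np
np.set_printoptions(precision=4,suppress=True)
print(bot.get_obs(),bot.hold_point_z)
for n in("scene","top"):
    cv2.imwrite(f"pics/{n}0.png",camera(n));m=camera_model(n);print(n,m["K"],m["pose"])
print(camera_model("wrist"))
E
```

```text
pics
{'time': 0.0, 'q': array([-67.2631,   5.0123,  10.0328,  95.0996,  -0.0003,  89.9996]), 'qd': array([-0.1205,  0.018 , -0.0073, -0.0296, -0.0825, -0.0221]), 'joint_efforts': array([ -0.0021, -52.0383,  46.4809,   0.016 ,  -0.0002,   0.    ]), 'ee_pos': array([ 0.2125, -0.507 ,  0.2306]), 'tcp_rot': array([-179.9209,    0.0003,   22.7373]), 'wrist_force': array([ 0.3999,  1.1388, -0.0062]), 'torque': array([-0.0405,  0.0107,  0.073 ]), 'grasp_force': 0.0, 'opening': 0.0855825421327161} 0.0187
scene [[475.5393   0.     324.0321]
 [  0.     475.5393 200.0037]
 [  0.       0.       1.    ]] [[-0.0204  0.6702 -0.7419  1.3596]
 [ 0.9997  0.0031 -0.0247 -0.0005]
 [-0.0142 -0.7422 -0.6701  0.8435]
 [ 0.      0.      0.      1.    ]]
top [[407.1344   0.     315.6174]
 [  0.     407.1344 195.3559]
 [  0.       0.       1.    ]] [[ 0.0247 -0.9977  0.0633  0.5037]
 [-0.9995 -0.0235  0.0197 -0.0469]
 [-0.0182 -0.0637 -0.9978  0.9607]
 [ 0.      0.      0.      1.    ]]
{'K': array([[277.0144,   0.    , 315.728 ],
       [  0.    , 277.0144, 198.0251],
       [  0.    ,   0.    ,   1.    ]]), 'T_tool_cam': array([[-0.0014, -0.9583, -0.2858,  0.072 ],
       [ 1.    , -0.0011, -0.0011, -0.0005],
       [ 0.0008, -0.2858,  0.9583, -0.1425],
       [ 0.    ,  0.    ,  0.    ,  1.    ]])}
```

View pics/scene0.png

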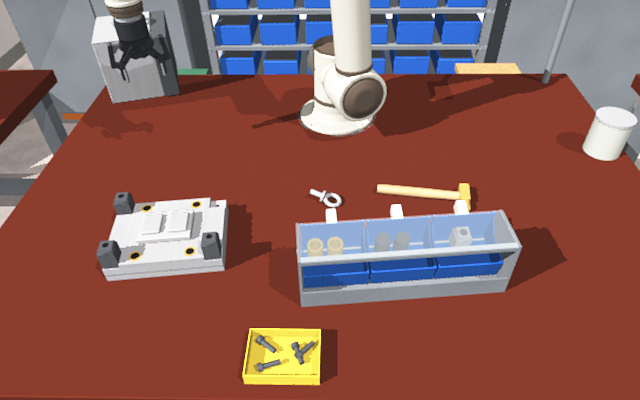

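View pics/top0.png

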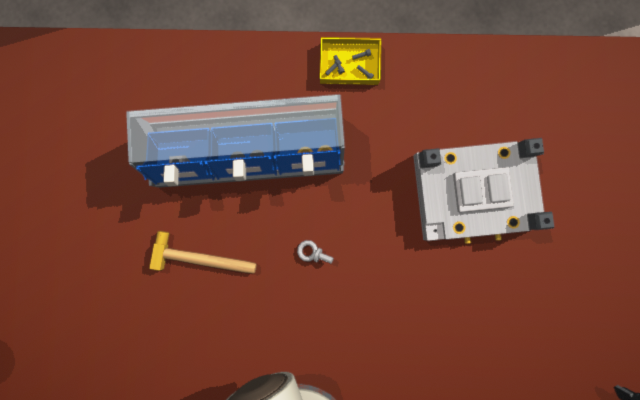

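The steel lock is in the left bin: scene (460,236), with its pull at top (170,173). The empty pocket is at top (435,232). Bronze parts are in the right bin and dark parts in the middle one. I'll work out coarse poses and check the interface docs.

send_rows --targets "0 0 -60 0 0;0 0 -120 0 0;0 0 -180 0 0;0 0 -240 0 0"

```text
time: 0.6
ee_pos: [0.2133, -0.5091, 0.4521]
tcp_rot: [179.9, -0.0, 22.7]
wrist_force: [-0.1, -0.3, 1.4]
opening: 0.0854
grasp_force: 0.0
```

Rack yaw is about 6°, and the left pull is at about (0.594, 0.273, 0.126). Rows carry no lean angle, so I'll try an out-of-reach pose to see whether the arm tilts there.

send_rows --targets "0 0 -60 0 0;0 0 -120 0 0;0 0 -180 0 0;0 0 -240 0 0;0 0 -300 0 0;0 0 -350 0 0"

```text
time: 1.35
ee_pos: [0.2136, -0.5097, 0.5107]
tcp_rot: [174.7, -0.0, 22.7]
wrist_force: [-0.3, 0.7, 0.4]
opening: 0.0856
grasp_force: 0.0
```

```bash
python3 - <<'E'
from h import *
o=bot.get_obs();print(o['q'],o['ee_pos'],o['tcp_rot'])
E
```

```text
[-67.2629  24.8951  70.6962 130.4558   0.0005  89.9988] [ 0.2136 -0.5097  0.5107] [174.6546  -0.0004  22.7384]
```

send_rows --targets "0 0 50 0 0;0 0 100 0 0;0 0 100 0 0"

```text
time: 1.72
ee_pos: [0.2171, -0.5182, 0.4086]
tcp_rot: [174.8, 0.0, 22.7]
wrist_force: [0.4, 0.5, 1.0]
opening: 0.0852
grasp_force: 0.0
```

```bash
python3 - <<'E'
from h import *
o=bot.get_obs();print(o['q'],o['ee_pos'],o['tcp_rot'])
E
```

```text
[-67.2656  10.1148  36.4575 111.11    -0.0026  90.0006] [ 0.2171 -0.5182  0.4086] [174.7673   0.0026  22.7335]
```

The out-of-reach pose does tilt the tool, and the tilt stays afterwards. Lean = 90 − (q2 − q3 + q4), in the arm's radial plane. I'll fit the planar kinematics so I can use this on purpose.

```bash
python3 - <<'E'
from h import *
D=[([5.0123,10.0328,95.0996],[.2125,-.507,.2306]),([24.8951,70.6962,130.4558],[.2136,-.5097,.5107]),([10.1148,36.4575,111.11],[.2171,-.5182,.4086])]
A=[];b=[]
for q,p in D:
    q=np.radians(q);t=q[0]-q[1]+q[2];f=q[1]-q[0]
    A+=[[1,0,np.sin(q[0]),np.cos(f),np.cos(t)],[0,1,np.cos(q[0]),np.sin(f),-np.sin(t)]];b+=[np.hypot(*p[:2]),p[2]]
x,res,rk,sv=np.linalg.lstsq(np.array(A),np.array(b),rcond=None);print(x,res,rk,sv,np.array(A)@x-b)
E
```

```text
[0.024  0.1351 0.3667 0.496  0.312 ] [0.] 5 [3.138  2.221  0.4411 0.1566 0.033 ] [-0.      0.0012  0.0005  0.002  -0.0005 -0.0031]
```

send_rows --targets "0 -60 0 0 0;0 -120 0 0 0;0 -180 0 0 0;0 -240 0 0 0;0 -270 0 0 0;0 -310 0 0 0"

```text
time: 2.48
ee_pos: [0.0975, -0.2326, 0.3818]
tcp_rot: [174.7, -0.0, 22.7]
wrist_force: [-0.8, -0.3, 0.7]
opening: 0.0853
grasp_force: 0.0
```

```bash
python3 - <<'E'
from h import *
o=bot.get_obs();print(o['q'],o['ee_pos'],o['tcp_rot'])
E
```

```text
[-67.2648 -31.4162  -1.4049 114.6736   0.0009  90.0017] [ 0.0975 -0.2326  0.3818] [174.6623  -0.001   22.7335]
```

send_rows --targets "0 0 60 0 0;0 -10 120 0 0;0 -20 180 0 0;0 -40 220 0 0;0 -60 220 0 0;0 -60 220 0 0"

```text
time: 3.22
ee_pos: [0.0852, -0.2033, 0.1611]
tcp_rot: [175.0, -0.0, 22.7]
wrist_force: [0.6, -0.9, 0.7]
opening: 0.0854
grasp_force: 0.0
```

```bash
cat >> h.py <<'E'
def st():
    o=bot.get_obs();q=o['q'];T=tool(o);print(round(o['time'],2),q,o['ee_pos'],o['tcp_rot'],'r',np.hypot(*o['ee_pos'][:2]),'lean',90-q[1]+q[2]-q[3],'F',o['wrist_force'],o['opening'])
    return o
E
python3 -c "
from h import *
st()"
```

```text
3.23 [-67.2643 -48.5069 -35.6699  97.8584   0.0014  90.0019] [ 0.0852 -0.2033  0.1611] [175.0215  -0.0015  22.7339] r 0.22039873050063596 lean 4.978548287866801 F [ 0.646  -0.8675  0.7212] 0.08540122503716185
```

send_rows --targets "0 -60 0 0 0;0 -120 0 0 0;0 -180 0 0 0;0 -240 0 0 0;0 -300 0 0 0"

```text
time: 3.85
ee_pos: [0.0683, -0.163, 0.201]
tcp_rot: [178.9, 0.0, 22.7]
wrist_force: [0.4, 0.5, 0.2]
opening: 0.0853
grasp_force: 0.0
```

```bash
python3 -c "
from h import *
st()"
```

```text
3.85 [-67.2609 -48.5023 -30.8357 106.5939  -0.0007  90.0028] [ 0.0683 -0.163   0.201 ] [178.9272   0.0006  22.7362] r 0.17676682337353802 lean 1.0727728284290379 F [0.3914 0.5259 0.2016] 0.08533550098541956
```

send_rows --targets "0 -60 0 0 0;0 -90 0 0 0"

```text
time: 4.1
ee_pos: [0.0549, -0.1311, 0.224]
tcp_rot: [-177.8, -0.0, 22.7]
wrist_force: [0.5, -0.8, -0.7]
opening: 0.0853
grasp_force: 0.0
```

```bash
cat >> h.py <<'E'
def to(*P):
    T=tool()
    for p in P:print(np.asarray(p),'->',1000*T[:3,:3].T@(np.asarray(p)-T[:3,3]))
E
python3 -c "
from h import *
st();to((.25,-.33,.25),(.45,-.33,.16),(.5,.05,.45))"
```

```text
4.1 [-67.2582 -48.5177 -28.1152 112.6486   0.0004  90.0057] [ 0.0549 -0.1311  0.224 ] [-177.7539   -0.0001   22.7361] r 0.14212188980887994 lean -2.2461158755332065 F [ 0.5482 -0.7577 -0.662 ] 0.08531079284218024
[ 0.25 -0.33  0.25] -> [103.0173 257.6391 -36.13  ]
[ 0.45 -0.33  0.16] -> [287.476  338.4043  50.7718]
[0.5  0.05 0.45] -> [ 480.4564   -3.8547 -226.0265]
```

send_rows --targets "38 45 6 4 0;76 90 12 8 0;114 135 18 12 0;152 180 24 16.5 0;190 225 30 16.5 0;228 270 38 16.5 0;266 310 46 16.5 0;287 338 51 16.5 0;287 338 51 16.5 0;287 338 51 16.5 0"

```text
time: 5.35
ee_pos: [0.4491, -0.3299, 0.1586]
tcp_rot: [-177.8, 0.7, 6.2]
wrist_force: [0.2, 0.6, 0.2]
opening: 0.0856
grasp_force: 0.0
```

```bash
python3 - <<'E'
from h import *
o=st();T=tool(o);np.save('Tm.npy',T)
im=camera('wrist');cv2.imwrite('pics/wm.png',im)
t=camera('top');t=cv2.imread('pics/top0.png')
a=cv2.resize(im[60:360,100:540],None,fx=1.2,fy=1.2,interpolation=2)
b=cv2.resize(t[90:190,120:350],None,fx=2.3,fy=2.3,interpolation=2)
c=np.zeros((a.shape[0]+b.shape[0],max(a.shape[1],b.shape[1]),3),np.uint8);c[:a.shape[0],:a.shape[1]]=a;c[a.shape[0]:,:b.shape[1]]=b
cv2.imwrite('pics/c1.png',c);print(c.shape)
E
```

```text
5.35 [-36.8847   7.1473   4.3544  89.2018   1.141  136.861 ] [ 0.4491 -0.3299  0.1586] [-177.8036    0.6756    6.2473] r 0.55729983482019 lean -1.994769549741136 F [0.1537 0.5882 0.2439] 0.08558865813465823
(590, 529, 3)
```

View pics/c1.png

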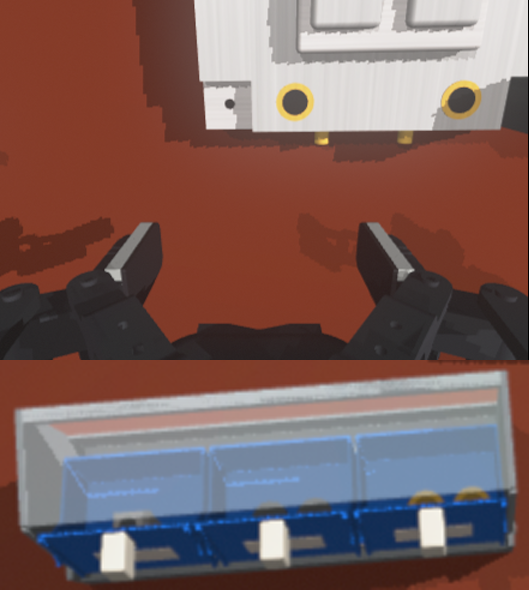

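Composite: the pocket's inner corner is near (252,82), and its floor is bounded by (200,82), (206,129) and (252,131). I'll zoom in on that.

```bash
python3 - <<'E'
import cv2
im=cv2.imread('pics/wm.png');c=cv2.resize(im[110:180,255:345],None,fx=8,fy=8,interpolation=cv2.INTER_CUBIC);cv2.imwrite('pics/c2.png',c)
E
```

```text
(no output)
```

View pics/c2.png

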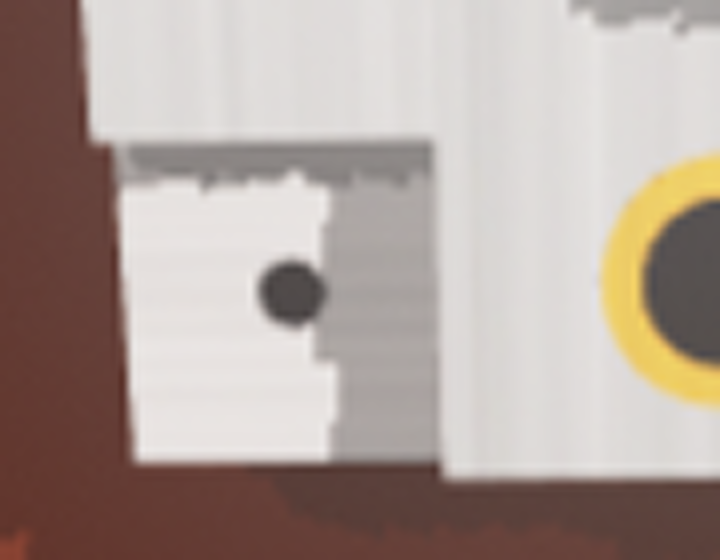

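Crop: inner top corner at (437,140), outer top corner at (92,141), near shoulder end at (443,478), and floor outer corner at (134,464).

```bash
python3 - <<'E'
from h import *
from scipy.optimize import least_squares
T=np.load('Tm.npy');K,P=cam('wrist',T)
uv=(np.array([(437,140),(92,141),(443,478),(134,464)])+.5)/8-.5+[255,110]
L=np.array([[0,0,12],[0,38,12],[-38,0,12],[-38,38,0]])/1000
def W(p):
    c,s=np.cos(p[2]),np.sin(p[2]);return L@np.array([[c,s,0],[-s,c,0],[0,0,1]])+[p[0],p[1],p[3]]
r=least_squares(lambda p:(proj(K,P,W(p))-uv).ravel(),[.5,-.31,.1,.038]);print(r.x,np.degrees(r.x[2]),r.fun)
r=least_squares(lambda p:(proj(K,P,W([*p,.038]))-uv).ravel(),[.5,-.31,.1]);print(r.x,np.degrees(r.x[2]),r.fun)
p=[*r.x,.038]
# check with top camera
k=cam('top');print(proj(*k,W(p)))
# plate other corners predicted in top
c,s=np.cos(p[2]),np.sin(p[2]);
for l in[(138,38),(138,-222),(-62+24,-222)]:
    print(proj(*k,[p[0]+c*l[0]-s*l[1],p[1]+s*l[0]+c*l[1],.05]))
E
```

```text
[ 0.5086 -0.313   0.1206  0.0383] 6.907434214012977 [-0.0767 -0.2102  0.0355  0.1702  0.0201  0.275   0.0244 -0.244 ]
[ 0.5085 -0.313   0.1206] 6.907529662362708 [-0.1019 -0.186   0.0658  0.1936 -0.005   0.2452  0.046  -0.2696]
[[442.9407 222.1555]
 [425.848  223.7961]
 [444.9333 239.2795]
 [426.4198 240.6597]]
[[-1680.1767 -5049.0666]]
[[12006.8925 -8711.2387]]
[[-21348.5689  -1379.1859]]
```

Pocket corner is at (0.5085, −0.313), yaw about 6.8°, and the height agrees at 38 mm. Next I'll gain back-lean near bearing 0, high up.

send_rows --targets "0 0 -60 0 0;5 -40 -105 0 0;15 -90 -140 0 0;30 -145 -175 0 0;40 -200 -210 0 0;40 -255 -245 0 0;30 -300 -280 0 0;10 -318 -330 0 0;0 -322 -390 0 0;0 -322 -450 0 0;0 -322 -510 0 0;0 -322 -570 0 0;0 -322 -630 0 0;0 -322 -690 0 0"

```text
time: 7.2
ee_pos: [0.4097, -0.0237, 0.5304]
tcp_rot: [-178.5, -2.9, 6.1]
wrist_force: [0.8, -0.2, -0.3]
opening: 0.0851
grasp_force: 0.0
```

```bash
python3 -c "
from h import *
st()"
```

```text
7.2 [ -4.712    4.9661  48.0209 130.4609   2.0263 169.1832] [ 0.4097 -0.0237  0.5304] [-178.4967   -2.928     6.1122] r 0.4103537469051495 lean 2.5938948659764662 F [ 0.8354 -0.2229 -0.2684] 0.08512992965586182
```

send_rows --targets "0 -10 -60 -10.5 0;0 -20 -120 -21 0;0 -20 -180 -31.5 0;0 -20 -240 -42 0;0 -20 -300 -52.5 0;0 -20 -360 -63 0"

```text
time: 7.95
ee_pos: [0.3919, -0.0054, 0.5598]
tcp_rot: [174.2, -4.2, 68.3]
wrist_force: [1.0, -0.2, 0.2]
opening: 0.0855
grasp_force: 0.0
```

```bash
python3 -c "
from h import *
st()"
```

```text
7.95 [ -2.2215   2.0993  49.4492 130.463    1.9629 109.8246] [ 0.3919 -0.0054  0.5598] [174.1721  -4.1666  68.2842] r 0.3919133193768254 lean 6.886965301000913 F [ 0.956  -0.1646  0.2199] 0.08553616155113052
```

send_rows --targets "0 0 -600 -10.5 0;0 0 -600 -21 0;0 0 -600 -31.5 0;0 0 -600 -42 0;0 0 -600 -52.5 0;0 0 -600 -60 0"

```text
time: 8.7
ee_pos: [0.3648, -0.0051, 0.5851]
tcp_rot: [170.5, 5.4, 127.5]
wrist_force: [1.3, -0.8, -0.4]
opening: 0.0849
grasp_force: 0.0
```

```bash
python3 -c "
from h import *
st()"
```

```text
8.7 [ -2.3385  -1.6583  49.5272 130.4665   1.9772  49.878 ] [ 0.3648 -0.0051  0.5851] [170.5145   5.3901 127.5215] r 0.3648463348916169 lean 10.719053264944307 F [ 1.2574 -0.8196 -0.3975] 0.08490328618890926
```

send_rows --targets "0 0 -600 -10.5 0;0 0 -600 -21 0;0 0 -600 -31.5 0;0 0 -600 -42 0;0 0 -600 -52.5 0;0 0 -600 -58 0"

```text
time: 9.45
ee_pos: [0.336, -0.0032, 0.6085]
tcp_rot: [-179.9, 14.7, -174.1]
wrist_force: [-0.4, -0.1, -0.6]
opening: 0.0854
grasp_force: 0.0
```

send_rows --targets "0 0 -600 0 0;0 0 -600 0 0;0 0 -600 0 0;0 0 -600 0 0;0 0 -600 0 0;0 0 -600 0 0"

```text
time: 10.2
ee_pos: [0.306, 0.0002, 0.6291]
tcp_rot: [-179.5, 18.3, -174.4]
wrist_force: [-0.3, 1.3, -0.1]
opening: 0.0857
grasp_force: 0.0
```

```bash
python3 -c "
from h import *
st()"
```

```text
10.2 [ -1.5917  -9.1956  49.4973 130.4595   1.7504  -6.8424] [0.306  0.0002 0.6291] [-179.4887   18.3075 -174.386 ] r 0.3060087461614591 lean 18.233369090982336 F [-0.258   1.2644 -0.1101] 0.08569418288511801
```

send_rows --targets "0 0 -600 0 0;0 0 -600 0 0;0 0 -600 0 0;0 0 -600 0 0;0 0 -600 0 0;0 0 -600 0 0;0 0 -600 0 0;0 0 -600 0 0"

```text
time: 11.2
ee_pos: [0.2714, 0.0059, 0.6476]
tcp_rot: [-179.1, 22.0, -174.3]
wrist_force: [0.0, -0.4, 0.7]
opening: 0.0855
grasp_force: 0.0
```

```bash
python3 -c "
from h import *
st();print(tool()[:3,2]);to((.48,.235,.30),(.5,.235,.3),(.5,.24,.22))"
```

```text
11.2 [ -0.0325 -13.3814  49.1034 130.463    1.2133  -5.29  ] [0.2714 0.0059 0.6476] [-179.0713   22.0349 -174.3256] r 0.27144962813914625 lean 22.02173694093142 F [ 0.0007 -0.3945  0.6887] 0.08545309218766883
[ 0.3749  0.021  -0.9268]
[0.48  0.235 0.3  ] -> [-83.0298 213.9643 405.1489]
[0.5   0.235 0.3  ] -> [-101.4781  212.1081  412.6466]
[0.5  0.24 0.22] -> [-71.9227 218.2879 486.8982]
```

send_rows --targets "-10 25 50 0 0;-22 53 100 0 0;-35 80 150 0 0;-48 107 205 0 0;-60 135 260 0 0;-73 162 310 0 0;-87 190 365 0 0;-101 214 412 0 0;-101 214 412 0 0;-101 214 412 0 0"

```text
time: 12.45
ee_pos: [0.4991, 0.2367, 0.301]
tcp_rot: [-179.1, 22.0, -174.3]
wrist_force: [0.9, 0.0, 0.9]
opening: 0.086
grasp_force: 0.0
```

```bash
python3 - <<'E'
from h import *
o=st();np.save('Tr.npy',tool(o));im=camera('wrist');cv2.imwrite('pics/wr.png',im)
cv2.imwrite('pics/c3.png',cv2.resize(im,None,fx=1.25,fy=1.25,interpolation=2))
E
```

```text
12.45 [ 30.469  -13.335   -2.6037  80.9236  -9.9185  23.2318] [0.4991 0.2367 0.301 ] [-179.0573   22.0436 -174.3151] r 0.5523287473826706 lean 19.807726497978692 F [0.938  0.0172 0.9159] 0.08595434198153487
```

View pics/c3.png

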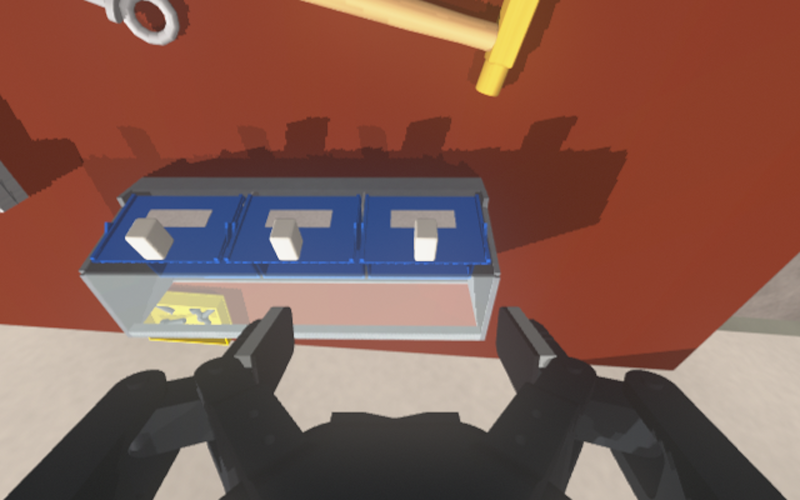

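The left pull tab is at view (425,240), and the rack is clear of the fingers. I'll fit the rack pose from the three tab blobs in two views.

```bash
cat >> h.py <<'E'
def binT(rk,off,tilt): # rk=(x,y,yaw) rack; off=y offset; returns 4x4 bin frame
    c,s=np.cos(rk[2]),np.sin(rk[2]);B=np.eye(4);B[:3,:3]=R.from_euler('z',rk[2]).as_matrix()@R.from_euler('y',.25-tilt).as_matrix()
    B[:3,3]=[rk[0]-s*off,rk[1]+c*off,.036];return B
E
python3 - <<'E'
from h import *
from scipy.optimize import least_squares
V=[(cam('top'),cv2.imread('pics/top0.png')),(cam('wrist',np.load('Tr.npy')),cv2.imread('pics/wr.png'))]
tab=np.array([[x,y,z] for x in(-51,-13) for y in(-11,11) for z in(66,94)])/1000
def hull(k,rk,off):
    B=binT(rk,off,0);h=cv2.convexHull(proj(*k,tab@B[:3,:3].T+B[:3,3]).astype(np.float32));m=cv2.moments(h);return np.array([m['m10'],m['m01']])/m['m00'],m['m00']
rk0=[.611,.131,.103]
obs=[]
for k,im in V:
    hsv=cv2.cvtColor(im,cv2.COLOR_BGR2HSV);M=((hsv[...,1]<45)&(hsv[...,2]>165)).astype(np.uint8)
    n,_,S,C=cv2.connectedComponentsWithStats(M,connectivity=4)
    for off in(.143,0,-.143):
        c,a=hull(k,rk0,off);i=min((i for i in range(1,n) if a/2.5<S[i,4]<a*1.7),key=lambda i:np.hypot(*(C[i]-c)))
        print(off,c,a,C[i],S[i,4]);obs.append((k,off,C[i]))
f=lambda p:np.ravel([hull(k,p,o)[0]-c for k,o,c in obs])
r=least_squares(f,rk0,diff_step=1e-3);print(r.x,np.degrees(r.x[2]),r.fun)
r=least_squares(lambda p:f(p)[6:],rk0,diff_step=1e-3);print('wrist only',r.x,np.degrees(r.x[2]),r.fun)
E
```

```text
0.143 [170.8518 178.4002] 320.14774727250915 [170.5357 173.6205] 224
0 [239.0752 172.9017] 280.7440306611825 [238.3795 168.0923] 195
-0.143 [307.6013 167.374 ] 240.80537941702642 [307.247  162.3193] 166
0.143 [339.4777 187.5797] 663.6628891797736 [338.8072 196.7763] 389
0 [227.1858 187.6884] 823.7864827819867 [338.8072 196.7763] 389
-0.143 [117.0983 187.7902] 1059.935472952493 [123.4216  20.5886] 491
[ 0.5594  0.1715 -0.5771] -33.06587553793452 [-10.7178 -15.9254 -23.0769  28.1523 -35.4883  73.143   14.5251  17.6062
 -74.3015 -39.2382  15.7877  56.7557]
wrist only [ 0.5394  0.1866 -0.7255] -41.56538069355316 [ 17.2541  16.7285 -60.3516 -52.304   36.7657  18.5902]
```

```bash
python3 - <<'E'
from h import *
w=cv2.imread('pics/wr.png');t=cv2.imread('pics/top0.png')
a=cv2.resize(w[150:225,310:400],None,fx=8,fy=8,interpolation=2)[:590]
a=cv2.resize(w[155:220,205:405],None,fx=4,fy=4,interpolation=2)
b=cv2.resize(t[150:192,150:250],None,fx=8,fy=8,interpolation=2)
cv2.imwrite('pics/c4.png',np.vstack([a,b]));print(np.vstack([a,b]).shape)
E
```

```text
(596, 800, 3)
```

View pics/c4.png

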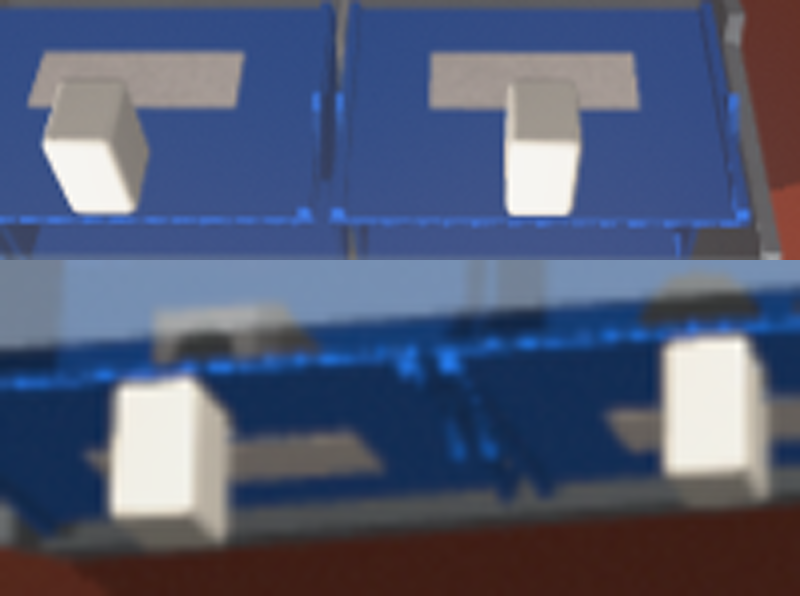

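```bash
python3 - <<'E'
from h import *
from scipy.optimize import least_squares
kt=cam('top');kw=cam('wrist',np.load('Tr.npy'))
W=[(.143,(-51,-11,94),(508,140)),(.143,(-51,11,94),(580,141)),(.143,(-13,-11,94),(510,214)),(.143,(-13,11,94),(572,214)),(.143,(-51,-11,66),(510,80)),(.143,(-51,11,66),(575,78)),
(0,(-51,-11,94),(46,140)),(0,(-51,11,94),(108,138)),(0,(-13,-11,94),(78,213)),(0,(-13,11,94),(135,213)),(0,(-51,-11,66),(62,80)),(0,(-51,11,66),(123,80))]
Tp=[(.143,(-51,11,94),(112,517)),(.143,(-51,-11,94),(190,514)),(.143,(-13,11,94),(120,381)),(.143,(-13,-11,94),(192,378)),(0,(-51,11,94),(664,472)),(0,(-51,-11,94),(745,468)),(0,(-13,11,94),(667,340)),(0,(-13,-11,94),(742,335))]
O=[(kw,o,l,(np.array(u)+.5)/4-.5+[205,155]) for o,l,u in W]+[(kt,o,l,(np.array(u)-[0,260]+.5)/8-.5+[150,150]) for o,l,u in Tp]
def f(p,O=O):
    r=[]
    for k,o,l,u in O:
        B=binT(p,o,0);B[2,3]+=p[3];r.append(proj(*k,B[:3,:3]@(np.array(l)/1e3)+B[:3,3])[0]-u)
    return np.ravel(r)
for OO in(O,O[:12],O[12:]):
    r=least_squares(lambda p:f([*p,0],OO),[.611,.131,.1]);print(r.x,np.degrees(r.x[2]),np.abs(r.fun).mean())
r=least_squares(f,[.611,.131,.1,0]);print(r.x,np.degrees(r.x[2]));print(r.fun.reshape(-1,2).T)
p=least_squares(lambda p:f([*p,0]),[.611,.131,.1]).x;np.save('rk.npy',p)
B=binT(p,.143,0);g=(B@[-.037,0,.08,1])[:3];print('grip',g);T=tool();z=T[:3,2]
to(g+.0187*z-.09*z,g+.0187*z)
E
```

```text
[0.6163 0.1324 0.1025] 5.874701669326809 0.7841115878857018
[0.6159 0.1328 0.1031] 5.907995403385916 0.9026515186679896
[0.6173 0.131  0.1011] 5.794400667480234 0.4101555899211107
[ 0.6179  0.1324  0.1017 -0.0029] 5.829068595878205
[[-0.0242  0.1035 -1.4545 -0.3279 -1.0301 -0.0169 -1.3519  1.0094 -0.6838
   1.4685 -0.3322  1.4394 -0.8477  0.069  -1.0004  0.518  -0.3808  0.2094
  -0.8764  0.314 ]
 [ 0.7768  0.5377  0.1469  0.1756 -1.3808 -0.889   0.7065  1.2173  0.2115
   0.2399 -1.3273 -1.3355  0.2132 -0.2549  0.0392 -0.423   0.348   0.0011
  -0.2877 -0.5036]]
grip [0.5857 0.2731 0.1227]
[0.5589 0.2715 0.1887] -> [-15.5453  30.9029 128.1272]
[0.5927 0.2735 0.1053] -> [-15.5453  30.9029 218.1272]
```

send_rows --targets "-8 15 60 0 0;-15.5 31 115 0 0;-15.5 31 150 0 0;-15.5 31 185 0 0;-15.5 31 210 0 0;-15.5 31 218 0 0;-15.5 31 218 0 0;-15.5 31 218 0 255;-15.5 31 218 0 255;-15.5 31 218 0 255;-15.5 31 218 0 255;-15.5 31 218 0 255;-15.5 31 218 0 255" --newtons 40

```text
time: 14.12
ee_pos: [0.5925, 0.2734, 0.1045]
tcp_rot: [-179.1, 22.1, -174.3]
wrist_force: [-2.8, -4.8, 4.9]
opening: 0.0217
grasp_force: 39.4
```

```bash
python3 - <<'E'
from h import *
st();print(bot.get_obs()['grasp_force']);T=tool();rk=np.load('rk.npy');g0=(binT(rk,.143,0)@[-.037,0,.08,1])[:3]
for a in np.arange(0,1.2,.115):
    g=(binT(rk,.143,a)@[-.037,0,.08,1])[:3];print(round(a,2),g,1000*T[:3,:3].T@(g-g0))
E
```

```text
14.12 [ 28.8524  -1.3369 -13.713   57.5319  -9.3732  21.7068] [0.5925 0.2734 0.1045] [-179.0694   22.07   -174.337 ] r 0.65250238312713 lean 20.09201731311294 F [-2.7863 -4.7562  4.8886] 0.021681067883494866
39.409464597702026
0.0 [0.5857 0.2731 0.1227] [0. 0. 0.]
0.12 [0.5759 0.272  0.1203] [10.0251 -0.06   -1.4579]
0.23 [0.5665 0.2711 0.1167] [20.1514 -0.1    -1.7561]
0.34 [0.5575 0.2701 0.1121] [30.245  -0.1193 -0.8904]
0.46 [0.5491 0.2693 0.1065] [40.1728 -0.1177  1.1275]
0.58 [0.5414 0.2685 0.1   ] [49.8034 -0.0952  4.2711]
0.69 [0.5345 0.2678 0.0926] [59.0097 -0.0522  8.4988]
0.8 [0.5285 0.2672 0.0845] [67.6701  0.0108 13.7549]
0.92 [0.5234 0.2666 0.0757] [75.6701  0.093  19.9697]
1.04 [0.5194 0.2662 0.0664] [82.9041  0.1932 27.0613]
1.15 [0.5165 0.2659 0.0567] [89.2765  0.3103 34.936 ]
```

send_rows --targets "5 0 -0.9 0 255;10 0 -1.5 0 255;20 0 -1.8 0 255;30 0 -0.9 0 255;40 0 1.1 0 255;50 0 4.3 0 255;59 0 8.5 0 255;67.7 0 13.8 0 255;75.7 0 20 0 255;82.9 0 27 0 255;87 0 31.5 0 255;89.3 0 35 0 255;89.3 0 35 0 255"

```text
time: 15.75
ee_pos: [0.523, 0.2663, 0.0377]
tcp_rot: [-179.1, 22.0, -174.3]
wrist_force: [-1.8, -0.4, 2.3]
opening: 0.0218
grasp_force: 42.7
```

```bash
python3 - <<'E'
from h import *
st();np.save('To.npy',tool())
w=camera('wrist');s=camera('scene');cv2.imwrite('pics/wo.png',w);cv2.imwrite('pics/so.png',s)
a=cv2.resize(s[180:310,280:540],None,fx=2.2,fy=2.2,interpolation=2)
b=w[90:390,30:602]
cv2.imwrite('pics/c5.png',np.vstack([a,b]))
E
```

```text
15.75 [ 32.0188  -8.0365 -27.4198  51.0739 -10.4098  24.7107] [0.523  0.2663 0.0377] [-179.0823   22.0282 -174.3109] r 0.5869436863004623 lean 19.54285612124518 F [-1.8275 -0.3678  2.3382] 0.021848120194232854
```

View pics/c5.png

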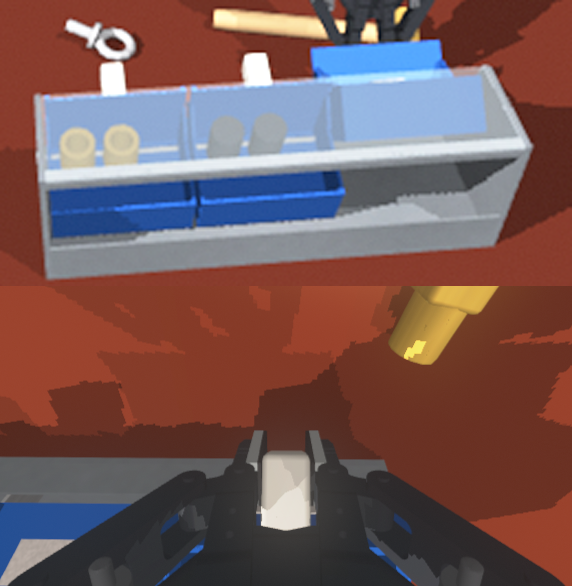

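send_rows --targets "0 0 0 0 0;0 0 0 0 0;0 0 0 0 0;0 0 -30 0 0;0 0 -80 0 0;-10 0 -140 0 0;-50 0 -185 0 0;-70 0 -210 0 0;-70 0 -210 0 0;-70 0 -210 0 0"

```text
time: 17.1
ee_pos: [0.5086, 0.268, 0.2575]
tcp_rot: [-179.0, 22.0, -174.3]
wrist_force: [-0.4, 1.0, -0.7]
opening: 0.0857
grasp_force: 0.0
```

```bash
python3 - <<'E'
from h import *
o=st();np.save('Tl.npy',tool(o))
w=camera('wrist');t=camera('top');cv2.imwrite('pics/wl.png',w);cv2.imwrite('pics/tl.png',t)
k=cam('wrist',tool(o));B=binT(np.load('rk.npy'),.143,1.15);c=(B@[.008,0,.028,1])[:3];print(c)
u=proj(*k,c)[0];v=proj(*cam('top'),c)[0];print(u,v)
x,y=int(u[0])-75,max(int(u[1])-35,0);X,Y=int(v[0])-35,int(v[1])-20
a=cv2.resize(w[y:y+75,x:x+150],None,fx=5,fy=5,interpolation=2);b=cv2.resize(t[Y:Y+40,X:X+70],None,fx=5,fy=5,interpolation=2)
print(x,y,X,Y);c=np.zeros((575,750,3),np.uint8);c[:375]=a;c[375:,:350]=b;cv2.imwrite('pics/c6.png',c)
E
```

```text
17.1 [ 33.1148 -11.0474  -5.5407  76.2435 -10.7998  25.7788] [0.5086 0.268  0.2575] [-179.0234   21.9627 -174.3125] r 0.5748916042324788 lean 19.26323110725434 F [-0.3502  1.0293 -0.6981] 0.0857244616931327
[0.5848 0.273  0.0597]
[316.3539 171.8462] [180.8864 181.5005]
241 136 145 161
```

View pics/c6.png

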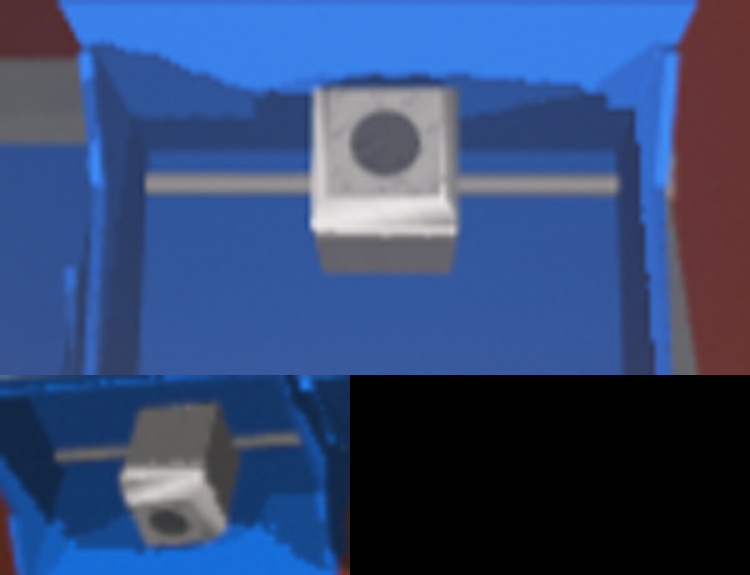

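The bin is right out and the lock sits square in it. Hole centre is at wrist-crop (385,143) and top-crop (168,522).

```bash
python3 - <<'E'
from h import *
kw=cam('wrist',np.load('Tl.npy'));kt=cam('top');rk=np.load('rk.npy');B=binT(rk,.143,1.15)
P=lambda u:(np.array(u)+.5)/5-.5+[241,136]
Q=lambda u:(np.array(u)-[0,375]+.5)/5-.5+[145,161]
X,e=tri((*kw,P((385,143))),(*kt,Q((168,522))));print('hole',X,e,'bin',np.linalg.inv(B)@[*X,1])
print('pred hole px',proj(*kw,(B@[.008,0,.056,1])[:3]),P((385,143)))
for l,u in[((-.01,.018,.046),None),((.026,-.018,.046),(315,232)),((.026,.018,.046),(457,232)),((.026,-.018,0),(322,272)),((.026,.018,0),(453,272))]:
    print(l,(proj(*kw,(B@[*l,1])[:3])[0]-[241,136])*5,u)
E
```

```text
hole [0.5646 0.2729 0.0737] [np.float64(0.0001619163674883737), np.float64(0.0001619163674884359)] bin [0.0065 0.002  0.0525 1.    ]
pred hole px [[315.9884 164.4857]] [317.6 164.2]
(-0.01, 0.018, 0.046) [447.892   87.8093] None
(0.026, -0.018, 0.046) [301.7883 226.1723] (315, 232)
(0.026, 0.018, 0.046) [448.9547 226.1045] (457, 232)
(0.026, -0.018, 0) [313.1468 273.1418] (322, 272)
(0.026, 0.018, 0) [443.1211 273.1636] (453, 272)
```

```bash
python3 - <<'E'
from h import *
B=binT(np.load('rk.npy'),.143,1.15);T=tool();z=T[:3,2]
g=(B@[.0115,.002,.038,1])[:3];p=g+.0187*z;print(g,p);to(p-.11*z,p);print(T[:3,1],B[:3,1])
E
```

```text
[0.579  0.2744 0.0686] [0.586  0.2747 0.0513]
[0.5449 0.2726 0.1533] -> [  4.6508   2.9074 110.0176]
[0.586  0.2747 0.0513] -> [  4.6508   2.9074 220.0176]
[-0.0929  0.9955 -0.0161] [-0.1024  0.9947  0.    ]
```

send_rows --targets "3 3 50 0 75;4.7 3 105 0 75;4.7 3 145 0 75;4.7 3 180 0 75;4.7 3 205 0 75;4.7 3 220 0 75;4.7 3 220 0 75;4.7 3 220 0 120;4.7 3 220 0 255;4.7 3 220 0 255;4.7 3 220 0 255;4.7 3 220 0 255;4.7 3 220 0 255" --newtons 60

```text
time: 18.82
ee_pos: [0.5872, 0.2755, 0.0548]
tcp_rot: [-179.1, 22.2, -174.3]
wrist_force: [-3.8, -2.3, 6.6]
opening: 0.0351
grasp_force: 60.2
```

```bash
python3 - <<'E'
from h import *
st();T=tool();z=R.from_euler('z',.1025).as_matrix()
B=binT(np.load('rk.npy'),.143,1.15)
d=T[:3,:3].T@B[:3,:3];print('z_b,x_b in tool',d[:,2],d[:,0]);print('up',T[:3,:3].T@[0,0,1])
E
```

```text
18.82 [ 29.309   -0.5359 -18.5195  51.9099  -9.5356  22.1281] [0.5872 0.2755 0.0548] [-179.0958   22.1507 -174.3364] r 0.6486163988715131 lean 20.106556463907395 F [-3.7805 -2.3068  6.5537] 0.03514645533866925
z_b,x_b in tool [ 0.4911 -0.0166 -0.8709] [-0.8711 -0.0055 -0.4911]
up [-0.377  -0.0146 -0.9261]
```

The lock is gripped at 35 mm opening. I'll draw it out along the tool axis, then carry it toward the near station.

send_rows --targets "0 0 -12 0 255;0 0 -40 0 255;0 0 -80 0 255;0 0 -130 0 255;0 0 -165 0 255;0 0 -190 0 255"

```text
time: 19.58
ee_pos: [0.5145, 0.2714, 0.2312]
tcp_rot: [-179.1, 22.1, -174.3]
wrist_force: [-0.5, 0.4, -5.9]
opening: 0.0349
grasp_force: 61.3
```

```bash
python3 - <<'E'
from h import *
st();to((.42,.045,.26),(.22,.023,.26));w=camera('wrist');s=camera('scene')
cv2.imwrite('pics/c7.png',np.vstack([cv2.resize(w[200:400,190:450],None,fx=2,fy=2),cv2.resize(s[110:210,300:560],None,fx=2,fy=2)]))
E
```

```text
19.57 [ 33.0503 -10.7715  -8.2799  73.073  -10.7455  25.6929] [0.5145 0.2714 0.2312] [-179.1149   22.0757 -174.3137] r 0.5817255626288862 lean 19.4186156124438 F [-0.4659  0.4379 -5.8577] 0.034913059093899385
[0.42  0.045 0.26 ] -> [  97.1215 -216.9759  -67.1763]
[0.22  0.023 0.26 ] -> [ 283.5671 -220.2193 -142.751 ]
```

View pics/c7.png

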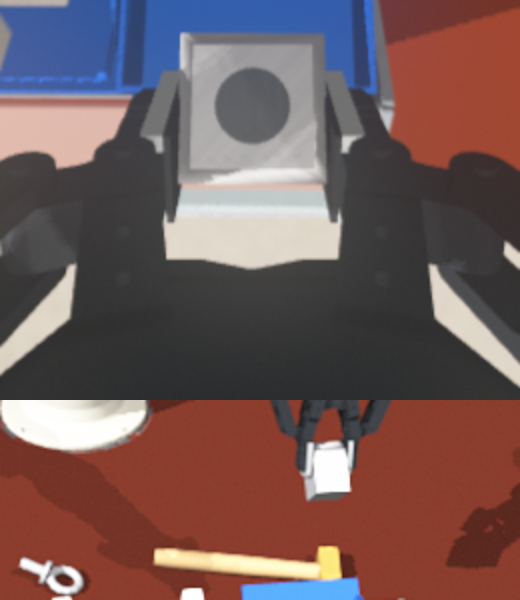

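send_rows --targets "18 -54 -15 0 255;40 -108 -30 0 255;65 -162 -48 0 255;97 -217 -67 0 255;153 -218 -90 0 255;208 -219 -113 0 255;245 -220 -128 0 255"

```text
time: 20.55
ee_pos: [0.289, 0.0315, 0.2713]
tcp_rot: [-178.9, 19.4, -174.4]
wrist_force: [0.9, 0.4, -4.8]
opening: 0.0349
grasp_force: 63.3
```

```bash
python3 -c "
from h import *
st();T=tool();print(T[:3,:3].T@[-.995,-.1,0],T[:3,2])"
```

```text
20.55 [  8.0701 -48.4661 -25.2616  93.8151  -1.8795   2.3479] [0.289  0.0315 0.2713] [-178.948    19.4494 -174.4186] r 0.29075705374589833 lean 19.389335379603082 F [ 0.9023  0.4362 -4.7772] 0.03488492227087348
[ 0.9429 -0.0089 -0.3329] [ 0.3331  0.0141 -0.9428]
```

send_rows --targets "57 0 -20 0 255;113 0 -40 0 255"

```text
time: 20.8
ee_pos: [0.2406, 0.0368, 0.307]
tcp_rot: [-178.5, 16.5, -174.5]
wrist_force: [0.6, 0.5, -5.1]
opening: 0.0346
grasp_force: 63.5
```

send_rows --targets "57 0 -18 0 255;113 0 -36 0 255"

```text
time: 21.05
ee_pos: [0.1776, 0.0554, 0.3416]
tcp_rot: [-177.3, 14.1, -174.7]
wrist_force: [-0.1, 2.2, -6.0]
opening: 0.0347
grasp_force: 63.4
```

send_rows --targets "57 0 -15 0 255;113 0 -30 0 255"

```text
time: 21.3
ee_pos: [0.1269, 0.0725, 0.3488]
tcp_rot: [-177.0, 12.9, -174.8]
wrist_force: [-0.7, 1.0, -5.6]
opening: 0.0351
grasp_force: 63.4
```

```bash
python3 -c "
from h import *
st()"
```

```text
21.3 [ 52.7613 -48.5348 -12.9362 119.0254 -11.5656  47.1896] [0.1269 0.0725 0.3488] [-176.9784   12.9386 -174.752 ] r 0.14613919804424624 lean 6.573259020582583 F [-0.669   0.999  -5.6095] 0.03506054766868154
```

```bash
python3 -c "
from h import *
to((.25,.03,.25),(.34,.035,.12),(.14,.014,.10));print(tool()[:3,2])"
```

```text
[0.25 0.03 0.25] -> [-93.5769 -47.0371 125.521 ]
[0.34  0.035 0.12 ] -> [-152.2619  -42.5438  272.3573]
[0.14  0.014 0.1  ] -> [ 48.1933 -46.5047 246.9992]
[ 0.2275 -0.032  -0.9733]
```

send_rows --targets "-32 -16 42 0 255;-64 -32 84 0 255;-94 -47 126 0 255;-115 -46 175 0 255;-130 -45 225 0 255;-145 -43 272 0 255;-110 -44 268 0 255;-60 -45 260 0 255;-10 -45 255 0 255"

```text
time: 22.42
ee_pos: [0.2599, 0.0359, 0.1161]
tcp_rot: [-176.4, 9.5, -175.0]
wrist_force: [0.1, 0.4, -5.9]
opening: 0.0349
grasp_force: 63.5
```

```bash
python3 -c "
from h import *
st();print(tool()[:3,2]);to((.1,.01,.08))"
```

```text
22.43 [ 13.2163 -48.5266 -41.3035  88.3778  -4.9256   8.1064] [0.2599 0.0359 0.1161] [-176.3784    9.4505 -174.9718] r 0.26237268834251837 lean 8.8453343080823 F [ 0.115   0.4491 -5.9151] 0.034855460188360485
[ 0.1688 -0.0486 -0.9845]
[0.1  0.01 0.08] -> [165.296  -11.1894   9.8193]
```

send_rows --targets "58 -5 10 0 255;116 -10 20 0 255"

```text
time: 22.68
ee_pos: [0.2328, 0.0425, 0.0959]
tcp_rot: [-175.5, 6.0, -175.2]
wrist_force: [0.2, -0.5, -5.5]
opening: 0.0346
grasp_force: 63.5
```

send_rows --targets "58 -5 12 0 255;116 -10 24 0 255"

```text
time: 22.92
ee_pos: [0.2001, 0.0568, 0.0759]
tcp_rot: [-174.1, 2.8, -175.5]
wrist_force: [0.4, 0.5, -6.8]
opening: 0.0346
grasp_force: 63.5
```

```bash
python3 -c "
from h import *
st();print(tool()[:3,2]);to((.1,.01,.08))"
```

```text
22.93 [ 24.7173 -48.4928 -45.2931  92.6429  -6.4527  20.3075] [0.2001 0.0568 0.0759] [-174.1377    2.7578 -175.4804] r 0.20800991175755915 lean 0.5567639981321264 F [ 0.3543  0.4741 -6.772 ] 0.03463742785507197
[ 0.0558 -0.098  -0.9936]
[0.1  0.01 0.08] -> [103.1564 -39.5331  -5.0297]
```

```bash
python3 -c "
from h import *
to((.27,.0,.11),(.27,-.1,.11),(.19,-.24,.10));T=tool();print(T[:3,:3].T@np.array([-.62,.785,-.2])*58)"
```

```text
[0.27 0.   0.11] -> [-66.7751 -65.0074 -24.378 ]
[ 0.27 -0.1   0.11] -> [ -58.9042 -164.2138  -14.5731]
[ 0.19 -0.24  0.1 ] -> [  32.2551 -296.2035    4.6289]
[32.7812 48.9948  5.0566]
```

send_rows --targets "-40 -35 -15 0 255;-67 -65 -24 0 255;-63 -115 -20 0 255;-59 -164 -15 0 255;-35 -205 -8 0 255;-5 -250 -2 0 255;32 -296 5 0 255;65 -247 10 0 255;98 -198 15 0 255"

```text
time: 24.05
ee_pos: [0.1416, -0.1763, 0.0803]
tcp_rot: [-176.6, 1.1, -175.8]
wrist_force: [0.8, -0.0, -5.0]
opening: 0.0349
grasp_force: 66.1
```

send_rows --targets "33 49 5 0 255;66 98 10 0 255"

```text
time: 24.3
ee_pos: [0.1315, -0.1525, 0.0768]
tcp_rot: [-179.2, -1.0, -175.7]
wrist_force: [0.5, 0.0, -5.3]
opening: 0.0352
grasp_force: 66.1
```

```bash
python3 -c "
from h import *
st();T=tool();print(T[:3,2]);print(T[:3,:3].T@np.array([-.62,.785,-.2])*58);to((.30,-.08,.1))"
```

```text
24.3 [-47.399  -48.5008 -45.0004  93.4594  -1.2893 -51.7138] [ 0.1315 -0.1525  0.0768] [-179.1689   -0.9865 -175.6928] r 0.2013972568183727 lean 0.04103008731846103 F [ 0.4828  0.0403 -5.3439] 0.035182473556499554
[-0.0161 -0.0158 -0.9997]
[32.2344 48.2734 11.4578]
[ 0.3  -0.08  0.1 ] -> [-173.0113   59.2682  -27.0026]
```

send_rows --targets "-50 30 -15 0 255;-100 60 -23 0 255;-125 83 -20 0 255;-75 83 -10 0 255;-17 83 0 0 255"

```text
time: 24.92
ee_pos: [0.1664, -0.0775, 0.0787]
tcp_rot: [-180.0, -2.6, -175.2]
wrist_force: [0.3, -1.5, -4.6]
opening: 0.0345
grasp_force: 66.1
```

send_rows --targets "58 0 10 0 255;116 0 20 0 255"

```text
time: 25.18
ee_pos: [0.1105, -0.1252, 0.074]
tcp_rot: [177.8, -4.5, -175.5]
wrist_force: [0.1, -0.9, -6.4]
opening: 0.0349
grasp_force: 66.1
```

```bash
python3 -c "
from h import *
st();T=tool();print(T[:3,2]);to((.28,-.06,.09))
rho=np.radians(29.5);zb=np.array([.4911,-.0166,-.8709]);print('lock axis world',T[:3,:3]@zb)"
```

```text
25.18 [-45.146  -48.5078 -45.4845  97.6781  -2.0022 -49.4911] [ 0.1105 -0.1252  0.074 ] [ 177.7532   -4.542  -175.4844] r 0.16697216928393155 lean -4.654820626439104 F [ 0.0697 -0.9246 -6.3797] 0.03492618091776968
[-0.082   0.0329 -0.9961]
[ 0.28 -0.06  0.09] -> [-172.2961   52.7577  -27.665 ]
lock axis world [-0.4154 -0.0837  0.9057]
```

send_rows --targets "-55 17 -15 0 255;-110 34 -25 0 255;-150 45 -27 0 255;-172 53 -10 0 255;-172 53 15 0 255;-172 53 25 0 255;-172 53 25 0 255"

```text
time: 26.05
ee_pos: [0.2755, -0.0579, 0.0377]
tcp_rot: [177.7, -4.6, -175.6]
wrist_force: [0.8, -0.4, -4.9]
opening: 0.0347
grasp_force: 65.9
```

send_rows --targets "0 0 3 0 255;0 0 5 0 255;0 0 7 0 255;0 0 7 0 255" --newtons 20

```text
time: 26.55
ee_pos: [0.2752, -0.0578, 0.031]
tcp_rot: [177.7, -4.6, -175.7]
wrist_force: [0.4, 0.0, -6.4]
opening: 0.0345
grasp_force: 66.0
```

```bash
python3 -c "
from h import *
st();print(bot.get_obs()['torque'])"
```

```text
26.55 [-12.7028 -27.8568 -39.881   82.9867   0.8257 -16.987 ] [ 0.2752 -0.0578  0.031 ] [ 177.7436   -4.5507 -175.6623] r 0.2811756049983179 lean -5.010913561913895 F [ 0.3529  0.0018 -6.3907] 0.0345477282459112
[-0.1381 -0.2155 -0.0041]
```

send_rows --targets "0 0 2 0 200;0 0 4 0 200;0 0 5 0 200;0 0 5 0 200" --newtons 20

```text
time: 27.05
ee_pos: [0.2752, -0.0577, 0.0273]
tcp_rot: [177.8, -4.5, -175.7]
wrist_force: [-3.5, 2.3, 9.8]
opening: 0.0349
grasp_force: 68.2
```

send_rows --targets "-2 0 0 0 150;-4 0 0.3 0 150" --newtons 20

```text
time: 27.3
ee_pos: [0.2785, -0.0573, 0.0267]
tcp_rot: [177.8, -4.6, -175.7]
wrist_force: [-7.7, 0.8, 13.2]
opening: 0.0353
grasp_force: 42.0
```

send_rows --targets "-3 0 0.3 0 148;-6 0 1 0 148;-8 0 1.5 0 148"

```text
time: 27.68
ee_pos: [0.2871, -0.0566, 0.0236]
tcp_rot: [177.7, -4.5, -175.6]
wrist_force: [0.8, 2.0, 3.7]
opening: 0.0357
grasp_force: 8.7
```

```bash
python3 - <<'E'
from h import *
o=st();print(o['grasp_force'])
k=cam('wrist',tool(o));im=camera('wrist')
np.save('Ta.npy',tool(o));cv2.imwrite('pics/wa.png',im)
# predicted hole pixel vs tilt, pivot about grip point: G = hole - (.. )
T=tool(o)
for t in (25,20,15,10,5,0):
    r=np.radians(t-4.5+ -0) # angle of lock axis relative tool z, in tool frame
    zb=np.array([np.sin(r+np.radians(4.5)-np.radians(-4.5)*0+0),0,-np.cos(r+np.radians(4.5))])
    rr=np.radians(t+4.5);zb=np.array([np.sin(rr),0,-np.cos(rr)]);xb=np.array([-np.cos(rr),0,-np.sin(rr)])
    h=np.array([0,0,-.0187])-.0055*xb+.015*zb
    print(t,proj(*k,T[:3,:3]@h+T[:3,3])[0])
g=cv2.cvtColor(im,cv2.COLOR_BGR2GRAY)
c=cv2.HoughCircles(cv2.medianBlur(g[180:330,260:375],3),cv2.HOUGH_GRADIENT,1,10,param1=80,param2=15,minRadius=6,maxRadius=35)
print(None if c is None else c[0][:4]+[260,180,0])
E
```

```text
27.68 [-12.0281 -25.8318 -39.4311  81.3514   0.8925 -16.3304] [ 0.2871 -0.0566  0.0236] [ 177.749    -4.4996 -175.6479] r 0.2926814916147261 lean -4.950651071579074 F [0.7754 1.9529 3.731 ] 0.03574344892495409
8.677967190742493
25 [315.2825 256.5244]
20 [315.2851 259.5025]
15 [315.2881 262.5853]
10 [315.2915 265.7425]
5 [315.2954 268.9422]
0 [315.2996 272.1513]
[[315.5 261.5  19.4]
 [307.5 268.5  29.7]
 [327.5 260.5  31. ]
 [294.5 252.5  33.3]]
```

send_rows --targets "-3 0 0.9 0 148;-6 0 2 0 148;-9 0 3.2 0 148;-10 0 4 0 148;-10 0 4 0 148"

```text
time: 28.35
ee_pos: [0.2957, -0.0557, 0.0189]
tcp_rot: [177.7, -4.6, -175.7]
wrist_force: [-6.0, 0.5, 11.3]
opening: 0.0358
grasp_force: 13.6
```

```bash
python3 - <<'E'
from h import *
o=st();print(o['grasp_force'])
im=camera('wrist');np.save('Tb.npy',tool(o));cv2.imwrite('pics/wb.png',im)
g=cv2.cvtColor(im,cv2.COLOR_BGR2GRAY)
c=cv2.HoughCircles(cv2.medianBlur(g[180:330,260:375],3),cv2.HOUGH_GRADIENT,1,10,param1=80,param2=15,minRadius=6,maxRadius=35)
print(None if c is None else c[0][:3]+[260,180,0])
a=cv2.resize(cv2.imread('pics/wa.png')[200:330,230:400],None,fx=2.2,fy=2.2);b=cv2.resize(im[200:330,230:400],None,fx=2.2,fy=2.2)
s=camera('scene');kk=cam('scene');u=proj(*kk,o['ee_pos'])[0].astype(int);print(u)
d=cv2.resize(s[u[1]-35:u[1]+30,u[0]-42:u[0]+43],None,fx=4.4,fy=4.4)
t=camera('top');u=proj(*cam('top'),o['ee_pos'])[0].astype(int);e=cv2.resize(t[u[1]-32:u[1]+33,u[0]-42:u[0]+43],None,fx=4.4,fy=4.4)
cv2.imwrite('pics/c8.png',np.vstack([np.hstack([a,b]),np.hstack([d,e])]))
# estimate lock corners in numbers
E
```

```text
28.35 [-11.5297 -24.1906 -38.8882  80.376    0.9158 -15.8226] [ 0.2957 -0.0557  0.0189] [ 177.7328   -4.6313 -175.6559] r 0.30090948255686495 lean -5.073625881608194 F [-5.973   0.5459 11.2991] 0.035796368733116125
13.611970692873001
[[325.5 270.5  28.9]
 [302.5 269.5  32.2]
 [313.5 271.5  16.8]]
[316 164]
```

The lock has pivoted upright: the hole is at the row predicted for about 1°. I'll loosen so it settles flat, then regrip firmly.

send_rows --targets "0 0 -1 0 130;0 0 -2 0 130;0 0 -2 0 130;0 0 -2 0 255;0 0 -2 0 255;0 0 -2 0 255" --newtons 50

```text
time: 29.25
ee_pos: [0.2963, -0.0557, 0.0206]
tcp_rot: [177.7, -4.6, -175.7]
wrist_force: [-1.3, 1.4, 4.8]
opening: 0.0348
grasp_force: 50.0
```

```bash
python3 - <<'E'
from h import *
o=st();print(o['grasp_force']);T=tool(o);k=cam('wrist',T);im=camera('wrist');t=camera('top');cv2.imwrite('pics/wc.png',im);cv2.imwrite('pics/tc.png',t)
g=cv2.cvtColor(im,cv2.COLOR_BGR2GRAY)
c=cv2.HoughCircles(cv2.medianBlur(g[180:330,260:375],3),cv2.HOUGH_GRADIENT,1,10,param1=80,param2=15,minRadius=12,maxRadius=22)
c=c[0][:3]+[260,180,0];print(c);h=atz(*k,c[0][:2],.056);print('hole if z=.056',h,'in tool',T[:3,:3].T@(h-T[:3,3]))
M=g[265:275,280:350];print(M.mean(0).astype(int))
E
```

```text
29.25 [-11.539  -24.2356 -38.7208  80.5125   0.9391 -15.8392] [ 0.2963 -0.0557  0.0206] [ 177.7299   -4.5513 -175.6506] r 0.3015318118483259 lean -4.99773804530453 F [-1.2752  1.3665  4.8379] 0.034772709212443485
50.008612275123596
[[315.5 266.5  18.8]]
hole if z=.056 [ 0.2889 -0.0576  0.056 ] in tool [ 0.0104  0.0001 -0.0347]
[120 122 124 125 131 153 159 159 159 160 160 160 160 160 160 160 160 126
  96  90  90  91  91  91  90  90  90  90  90  90  91  92 100 105 105 105
 105 104 108 108 108 109 112 113 110  96  91  90  91  91  92  91  91  90
  94 123 153 158 159 159 159 160 160 160 162 163 161 154 128 120]
```

```bash
python3 - <<'E'
from h import *
im=cv2.imread('pics/wc.png');g=cv2.cvtColor(im,cv2.COLOR_BGR2GRAY)
print([(r,int(g[r,288:294].mean()),im[r,291].tolist()) for r in range(225,325,3)])
sub=g[235:300,285:346]
M=(sub<115).astype(np.uint8);n,L,S,C=cv2.connectedComponentsWithStats(M)
for i in range(1,n):
    if S[i,4]>60:print(S[i]+[285,235,0,0,0],C[i]+[285,235])
k=cam('wrist',np.load('Tb.npy'))
T=tool();k=cam('wrist',T)
for t in(0,8,16):
    rr=np.radians(t+4.6);zb=np.array([np.sin(rr),0,-np.cos(rr)]);xb=np.array([-np.cos(rr),0,-np.sin(rr)])
    f=lambda x,z:proj(*k,T[:3,:3]@(np.array([0,0,-.0187])+(x-.0055)*xb+(z-.039)*zb)+T[:3,3])[0][1].round(1)
    print(t,'nosefront',f(-.014,.056),'hole',f(0,.056),'noseback',f(.014,.056),'sh f,b',f(-.018,.046),f(.018,.046),'base f',f(-.018,0),f(.018,0))
E
```

```text
[(225, 127, [124, 125, 131]), (228, 129, [126, 127, 134]), (231, 134, [132, 134, 140]), (234, 133, [130, 131, 137]), (237, 140, [136, 139, 144]), (240, 160, [157, 159, 165]), (243, 160, [157, 160, 164]), (246, 159, [156, 158, 163]), (249, 159, [156, 158, 164]), (252, 161, [158, 160, 164]), (255, 160, [158, 160, 165]), (258, 159, [155, 158, 163]), (261, 158, [154, 157, 162]), (264, 159, [156, 158, 163]), (267, 160, [158, 160, 165]), (270, 160, [157, 159, 164]), (273, 160, [157, 160, 165]), (276, 161, [156, 159, 164]), (279, 160, [158, 159, 165]), (282, 160, [156, 160, 165]), (285, 159, [156, 158, 163]), (288, 158, [154, 157, 161]), (291, 159, [157, 159, 165]), (294, 202, [198, 201, 206]), (297, 106, [59, 80, 175]), (300, 106, [58, 80, 175]), (303, 106, [57, 80, 175]), (306, 105, [57, 79, 175]), (309, 105, [57, 79, 175]), (312, 104, [57, 80, 175]), (315, 104, [56, 79, 175]), (318, 105, [56, 79, 174]), (321, 104, [56, 78, 175]), (324, 104, [55, 78, 174])]
[297 250  39  35 959] [316.2596 266.2805]
[285 297  61   3 183] [315. 298.]
0 nosefront 244.2 hole 274.2 noseback 302.8 sh f,b 228.0 298.3 base f 204.8 258.6
8 nosefront 237.1 hole 268.4 noseback 299.2 sh f,b 224.3 298.2 base f 212.4 267.6
16 nosefront 231.0 hole 262.6 noseback 294.8 sh f,b 221.6 297.5 base f 220.5 276.7
```

```bash
python3 -c "
from h import *
to((.30,-.056,.10),(.4925,-.2924,.13),(.4925,-.2924,.064));T=tool();print(T[:3,:3].T@[0,0,-1.])"
```

```text
[ 0.3   -0.056  0.1  ] -> [  2.7102   2.6274 -79.3637]
[ 0.4925 -0.2924  0.13  ] -> [-168.3849 -245.7639 -132.931 ]
[ 0.4925 -0.2924  0.064 ] -> [-173.618  -248.3654  -67.1903]
[-0.0793 -0.0394  0.9961]
```

send_rows --targets "1 1 -20 0 255;3 3 -79 0 255;-20 -40 -100 -2.4 255;-50 -85 -110 -2.4 255;-82 -130 -118 -2.4 255;-115 -175 -125 -2.4 255;-145 -215 -132 -2.4 255;-168 -246 -133 -2.4 255;-168 -246 -133 -2.4 255;-171 -247 -100 -2.4 255;-174 -248 -67 -2.4 255;-174 -248 -67 -2.4 255;-174 -248 -67 -2.4 255"

```text
time: 30.98
ee_pos: [0.4925, -0.2918, 0.064]
tcp_rot: [177.6, -4.5, -173.2]
wrist_force: [-0.4, -0.7, -6.1]
opening: 0.0352
grasp_force: 54.7
```

```bash
python3 - <<'E'
from h import *
o=st();T=tool(o);k=cam('wrist',T);im=camera('wrist');cv2.imwrite('pics/wd.png',im)
g=cv2.cvtColor(im,cv2.COLOR_BGR2GRAY)
M=(g[235:300,285:346]<115).astype(np.uint8);n,L,S,C=cv2.connectedComponentsWithStats(M)
for i in range(1,n):
    if 500<S[i,4]<1500:
        h=atz(*k,C[i]+[285,235],T[2,3]-.0206+.056);print(S[i],C[i]+[285,235],h,'tool',T[:3,:3].T@(h-T[:3,3]))
a=.1185;h-=[.5085,-.313,0];print('lock in pocket frame',h[0]*np.cos(a)+h[1]*np.sin(a),-h[0]*np.sin(a)+h[1]*np.cos(a))
cv2.imwrite('pics/c9.png',cv2.resize(im[170:330,200:420],None,fx=3.4,fy=3.4,interpolation=2))
E
```

```text
30.98 [-30.2786  13.209    0.6752  82.5167  -0.7418 -36.9124] [ 0.4925 -0.2918  0.064 ] [ 177.5531   -4.4814 -173.2376] r 0.5724852636717621 lean -5.050606824512627 F [-0.4128 -0.7339 -6.1462] 0.035240987333260185
[  12   14   40   38 1157] [316.4633 267.4451] [ 0.4855 -0.2936  0.0994] tool [ 0.0099  0.0006 -0.0347]
lock in pocket frame -0.02054556552808915 0.021989870899745276
```

send_rows --targets "0 0 2 0 255;0 0 3.5 0 255;0 0 4.5 0 255;0 0 5 0 255;0 0 5 0 255"

```text
time: 31.65
ee_pos: [0.4924, -0.2919, 0.0587]
tcp_rot: [177.6, -4.5, -173.2]
wrist_force: [0.2, 0.0, -5.5]
opening: 0.0351
grasp_force: 54.7
```

send_rows --targets "0 0 0.7 0 255;0 0 1.4 0 255;0 0 2 0 255;0 0 2 0 255"

```text
time: 32.15
ee_pos: [0.4926, -0.2919, 0.0582]
tcp_rot: [177.6, -4.4, -173.3]
wrist_force: [-3.0, 2.6, 5.9]
opening: 0.0355
grasp_force: 56.3
```

send_rows --targets "-1 0 -0.9 0 255;-2 0 -1 0 255;-3 -1 -1.1 0 255;-3.5 -2.5 -1.2 0 255;-3.5 -4 -1.2 0 255;-3.5 -5 -1.2 0 255;-3.5 -5 -1.2 0 255"

```text
time: 33.02
ee_pos: [0.4955, -0.2946, 0.0582]
tcp_rot: [177.3, -4.5, -173.2]
wrist_force: [-7.9, 11.3, 11.3]
opening: 0.0347
grasp_force: 56.5
```

```bash
python3 - <<'E'
from h import *
o=st();T=tool(o);k=cam('wrist',T);im=camera('wrist');cv2.imwrite('pics/we.png',im)
g=cv2.cvtColor(im,cv2.COLOR_BGR2GRAY)
M=(g[235:300,285:346]<115).astype(np.uint8);n,L,S,C=cv2.connectedComponentsWithStats(M)
for i in range(1,n):
    if 500<S[i,4]<1500:
        h=atz(*k,C[i]+[285,235],.094);print(S[i],C[i]+[285,235],h)
a=.1185;h-=[.5085,-.313,0];print('lock in pocket frame',h[0]*np.cos(a)+h[1]*np.sin(a),-h[0]*np.sin(a)+h[1]*np.cos(a))
E
```

```text
33.02 [-30.4285  14.0228   0.9899  82.1676  -0.6146 -37.1131] [ 0.4955 -0.2946  0.0582] [ 177.3452   -4.5155 -173.1828] r 0.5764672467345031 lean -5.200618931806844 F [-7.9477 11.3356 11.2944] 0.03470667736127982
[  12   15   40   37 1150] [316.6487 267.7322] [ 0.4885 -0.2964  0.094 ]
lock in pocket frame -0.017918960184586996 0.0188254487739315
```

send_rows --targets "0 -0.7 -0.4 0 255;-0.5 -1.4 -0.5 0 255;-1 -1.6 -0.5 0 255;-1 -1.6 -0.5 0 255"

```text
time: 33.58
ee_pos: [0.4958, -0.2959, 0.0583]
tcp_rot: [177.3, -4.6, -173.2]
wrist_force: [-12.1, 11.4, 11.0]
opening: 0.0351
grasp_force: 56.4
```

send_rows --targets "0 0 0 0 140;0 0 0 0 110;0 0 0 0 110;0 0 0 0 110"

```text
time: 34.08
ee_pos: [0.4977, -0.2981, 0.0578]
tcp_rot: [177.6, -4.4, -173.3]
wrist_force: [-0.1, -0.0, -0.3]
opening: 0.0486
grasp_force: 0.0
```

```bash
python3 - <<'E'
from h import *
o=st();T=tool(o);k=cam('wrist',T);im=camera('wrist');cv2.imwrite('pics/wf.png',im)
g=cv2.cvtColor(im,cv2.COLOR_BGR2GRAY)
M=(g[235:300,280:352]<115).astype(np.uint8);n,L,S,C=cv2.connectedComponentsWithStats(M)
for i in range(1,n):
    if 500<S[i,4]<1500:
        h=atz(*k,C[i]+[280,235],.094);print(S[i],C[i]+[280,235],h)
a=.1185;h-=[.5085,-.313,0];print('lock in pocket frame',h[0]*np.cos(a)+h[1]*np.sin(a),-h[0]*np.sin(a)+h[1]*np.cos(a))
E
```

```text
34.08 [-30.5463  14.3324   1.3249  81.9977  -0.7519 -37.164 ] [ 0.4977 -0.2981  0.0578] [ 177.5691   -4.4406 -173.2551] r 0.5801670595889337 lean -5.005211241242591 F [-0.1424 -0.0015 -0.2578] 0.0485536564685357
[  25   10   40   38 1167] [324.6213 263.5587] [ 0.4882 -0.2966  0.094 ]
lock in pocket frame -0.018261369869038657 0.018705120121010704
```

send_rows --targets "0 1.8 -0.3 0 110;0 3.4 -0.5 0 110;0 3.4 -0.5 0 255;0 3.4 -0.5 0 255;0 3.4 -0.5 0 255;0 3.4 -0.5 0 255" --newtons 40

```text
time: 34.88
ee_pos: [0.4975, -0.2947, 0.0589]
tcp_rot: [177.6, -4.4, -173.3]
wrist_force: [0.1, 0.2, 4.2]
opening: 0.0355
grasp_force: 41.5
```

send_rows --targets "0 0 -0.3 0 255;0 0 -0.6 0 255"

```text
time: 35.12
ee_pos: [0.4974, -0.2947, 0.059]
tcp_rot: [177.6, -4.4, -173.2]
wrist_force: [1.9, -1.4, 1.4]
opening: 0.0353
grasp_force: 41.1
```

send_rows --targets "0 -0.5 0 0 255;0 -1 0 0 255"

```text
time: 35.38
ee_pos: [0.4974, -0.2949, 0.059]
tcp_rot: [177.5, -4.4, -173.2]
wrist_force: [2.0, 5.7, 4.3]
opening: 0.0355
grasp_force: 41.0
```

send_rows --targets "0 -0.5 0 0 255;0 -1 0 0 255"

```text
time: 35.62
ee_pos: [0.4974, -0.2955, 0.059]
tcp_rot: [177.4, -4.5, -173.2]
wrist_force: [0.9, 6.9, 5.5]
opening: 0.0353
grasp_force: 41.0
```

send_rows --targets "0 -0.5 -0.6 0 255;0 -1 -0.8 0 255;0 -1.5 -0.8 0 255"

```text
time: 36.0
ee_pos: [0.4973, -0.2963, 0.059]
tcp_rot: [177.3, -4.5, -173.2]
wrist_force: [0.9, 11.6, 3.4]
opening: 0.0353
grasp_force: 40.6
```

send_rows --targets "0 -1 0 0 255;0 -1.5 0 0 255"

```text
time: 36.25
ee_pos: [0.4973, -0.2965, 0.0591]
tcp_rot: [177.2, -4.5, -173.1]
wrist_force: [-1.5, 18.5, 6.5]
opening: 0.0354
grasp_force: 41.0
```

send_rows --targets "-1 0 0 0 255;-1.5 0 -0.1 0 255;-2 0 -0.1 0 255"

```text
time: 36.62
ee_pos: [0.4976, -0.2964, 0.059]
tcp_rot: [177.2, -4.7, -173.2]
wrist_force: [-11.2, 15.9, 10.5]
opening: 0.0358
grasp_force: 41.4
```

send_rows --targets "0 0 0 0 110;0 1.5 0 0 90;0 2 -1 0 90;0 2 -20 0 90;0 2 -60 0 60;-10 2 -110 0 0;-10 2 -110 0 0"

```text
time: 37.5
ee_pos: [0.5208, -0.3008, 0.1741]
tcp_rot: [177.8, -4.1, -173.3]
wrist_force: [0.0, 0.1, -0.1]
opening: 0.0851
grasp_force: 0.0
```

```bash
python3 - <<'E'
from h import *
o=st();T=tool(o);np.save('Tg.npy',T);im=camera('wrist');cv2.imwrite('pics/wg.png',im);k=cam('wrist',T)
a=.1185;f=lambda x,y,z:np.array([.5085+x*np.cos(a)-y*np.sin(a),-.313+x*np.sin(a)+y*np.cos(a),.038+z])
u=proj(*k,f(-.018,.018,.03))[0].astype(int);print(u)
print('pred hole',proj(*k,f(-.018,.018,.056)),'inner',proj(*k,f(0,0,.012)))
x,y=u[0]-40,u[1]-35
for n,p in dict(nose=[(-.004,.004,.056),(-.032,.004,.056),(-.032,.032,.056),(-.004,.032,.056)],sh=[(0,0,.046),(-.036,0,.046),(-.036,.036,.046),(0,.036,.046)],plate=[(0,0,.012),(-.038,0,.012),(0,.038,.012)]).items():
    print(n,[((proj(*k,f(*q))[0]-[x,y]+.5)*8).astype(int).tolist() for q in p])
cv2.imwrite('pics/c9.png',cv2.resize(im[y:y+70,x:x+90],None,fx=8,fy=8,interpolation=cv2.INTER_CUBIC))
E
```

```text
37.5 [-29.6892  16.1645  16.434   94.8397  -0.6794 -36.3312] [ 0.5208 -0.3008  0.1741] [ 177.8348   -4.0826 -173.2537] r 0.601382595896661 lean -4.570255832001365 F [ 0.0453  0.0776 -0.1167] 0.08509389418209146
[318 171]
pred hole [[320.342  175.7977]] inner [[299.8503 187.8028]]
nose [[209, 456], [205, 187], [479, 184], [476, 453]]
sh [[173, 474], [167, 141], [506, 139], [501, 470]]
plate [[178, 418], [173, 108], [483, 414]]
```

View pics/c9.png

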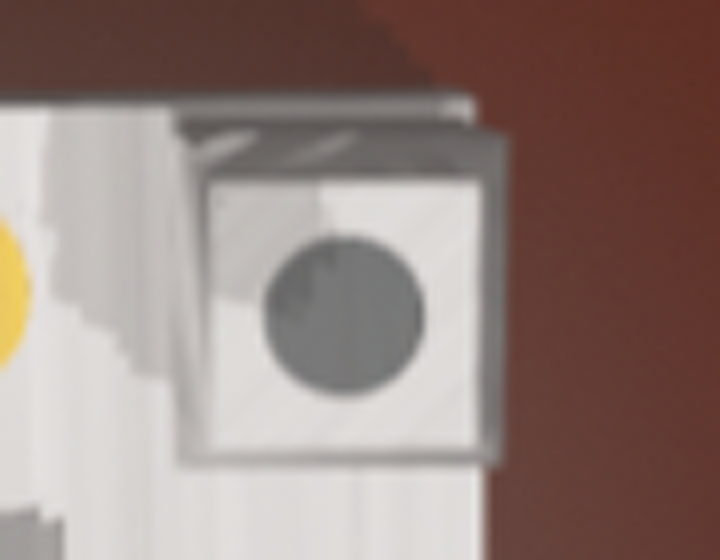

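The lock is home: nose corners are within 0.5 mm of the home prediction and there is no visible gap. Now to regain the back-lean for shutting the bin.

```bash
python3 -c "
from h import *
T=tool();print(T[:3,2]);to((.50,-.12,.30),(.62,.03,.32),(.82,.03,.36))"
```

```text
[-0.0781  0.0308 -0.9965]
[ 0.5  -0.12  0.3 ] -> [   8.0028  186.491  -120.9795]
[0.62 0.03 0.32] -> [-126.9351  322.4423 -145.6581]
[0.82 0.03 0.36] -> [-322.0437  301.1343 -201.1433]
```

send_rows --targets "3 60 -40 0 0;6 120 -80 0 0;8 175 -120 0 0;-35 215 -130 0 0;-80 255 -140 0 0;-125 293 -146 0 0;-183 286 -152 0 0;-240 279 -158 0 0"

```text
time: 38.55
ee_pos: [0.6971, 0.0003, 0.3112]
tcp_rot: [177.7, -3.7, -173.2]
wrist_force: [0.7, 0.3, 1.8]
opening: 0.0853
grasp_force: 0.0
```

send_rows --targets "-58 -7 -10 0 0;-116 -14 -20 0 0"

```text
time: 38.8
ee_pos: [0.6852, -0.0025, 0.3311]
tcp_rot: [177.7, -3.5, -173.3]
wrist_force: [1.0, -0.4, 0.2]
opening: 0.0852
grasp_force: 0.0
```

```bash
python3 -c "
from h import *
st();T=tool();print(T[:3,2]);print(T[:3,:3].T@np.array([58,0,10]))"
```

```text
38.8 [ -0.9726  41.5231  70.7427 123.0314   1.8341  -7.6502] [ 0.6852 -0.0025  0.3311] [ 177.6744   -3.5337 -173.3117] r 0.6851872114757164 lean -3.8117978264514676 F [ 0.9664 -0.371   0.214 ] 0.08524117082602009
[-0.0659  0.0331 -0.9973]
[-56.8794  -6.2005 -13.7945]
```

```bash
python3 -c "
from h import *
to((.45,.0,.46),(.42,.0,.64));T=tool();print(T[:3,:3].T@np.array([0,0,60]))"
```

```text
[0.45 0.   0.46] -> [ 240.7922   34.497  -112.9867]
[0.42 0.   0.64] -> [ 281.626    45.2037 -290.5197]
[  3.6982   2.43   -59.8366]
```

send_rows --targets "55 8 -25 0 0;110 16 -50 0 0;165 24 -80 0 0;220 32 -110 0 0;245 36 -165 0 0;265 40 -225 0 0;280 45 -290 0 0"

```text
time: 39.67
ee_pos: [0.4187, 0.0021, 0.5117]
tcp_rot: [178.1, 0.1, -173.4]
wrist_force: [0.7, -0.1, -0.9]
opening: 0.0853
grasp_force: 0.0
```

send_rows --targets "0 0 -300 0 0;0 0 -300 0 0"

```text
time: 39.92
ee_pos: [0.413, 0.001, 0.535]
tcp_rot: [178.6, 3.5, -173.5]
wrist_force: [-0.5, 0.5, 0.4]
opening: 0.0851
grasp_force: 0.0
```

send_rows --targets "-20 0 -300 0 0;-20 0 -300 0 0"

```text
time: 40.17
ee_pos: [0.4085, 0.001, 0.5584]
tcp_rot: [179.0, 7.0, -173.6]
wrist_force: [-0.3, 0.2, -0.5]
opening: 0.0851
grasp_force: 0.0
```

```bash
python3 -c "
from h import *
st();T=tool();print(T[:3,2])"
```

```text
40.17 [ -1.1777   4.3859  51.6715 130.4795   1.8908  -7.538 ] [0.4085 0.001  0.5584] [ 179.0225    6.995  -173.587 ] r 0.40849300927888 lean 6.806078786414872 F [-0.3216  0.2386 -0.4751] 0.08510342832103839
[ 0.1191  0.0306 -0.9924]
```

send_rows --targets "-20 0 -300 0 0;-20 0 -300 0 0"

```text
time: 40.42
ee_pos: [0.3987, 0.0011, 0.5817]
tcp_rot: [179.5, 10.4, -173.6]
wrist_force: [0.1, -0.3, -0.7]
opening: 0.0851
grasp_force: 0.0
```

send_rows --targets "-20 0 -300 0 0;-20 0 -300 0 0"

```text
time: 40.67
ee_pos: [0.385, 0.0014, 0.6045]
tcp_rot: [179.9, 13.8, -173.7]
wrist_force: [-0.2, 0.4, 0.4]
opening: 0.0855
grasp_force: 0.0
```

send_rows --targets "-20 0 -300 0 0;-20 0 -300 0 0"

```text
time: 40.92
ee_pos: [0.3678, 0.0019, 0.6266]
tcp_rot: [-179.7, 17.1, -173.6]
wrist_force: [-0.7, 0.2, 0.3]
opening: 0.0855
grasp_force: 0.0
```

send_rows --targets "-20 0 -300 0 0;-20 0 -300 0 0"

```text
time: 41.18
ee_pos: [0.3476, 0.0027, 0.6478]
tcp_rot: [-179.3, 20.4, -173.6]
wrist_force: [-0.8, -0.1, 1.7]
opening: 0.0853
grasp_force: 0.0
```

```bash
python3 - <<'E'
from h import *
st();T=tool();z=T[:3,2];print(z)
g=(binT(np.load('rk.npy'),.143,1.15)@[-.037,0,.08,1])[:3];p=g+.0187*z;print(p);to(p-.2*z,p)
E
```

```text
41.17 [ -1.1     -3.1389  57.7143 130.4867   1.877   -7.0132] [0.3476 0.0027 0.6478] [-179.2652   20.4366 -173.6171] r 0.3476279396243038 lean 20.366560988202735 F [-0.7945 -0.132   1.7294] 0.08533900475635159
[ 0.3484  0.0261 -0.937 ]
[0.523  0.2664 0.0392]
[0.4533 0.2612 0.2266] -> [ 21.7317 250.8272 438.2338]
[0.523  0.2664 0.0392] -> [ 21.7317 250.8272 638.2338]
```

send_rows --targets "-20 0 -300 0 0;-20 0 -300 0 0"

```text
time: 41.42
ee_pos: [0.3247, 0.0038, 0.6679]
tcp_rot: [-178.8, 23.7, -173.6]
wrist_force: [-0.9, 0.3, 0.1]
opening: 0.0853
grasp_force: 0.0
```

```bash
python3 - <<'E'
from h import *
st();T=tool();z=T[:3,2];print(z)
g=(binT(np.load('rk.npy'),.143,1.15)@[-.037,0,.08,1])[:3];p=g+.0187*z;print(p);to(p-.2*z,p)
E
```

```text
41.42 [ -0.9071  -5.6386  58.5597 130.4862   1.7921  -6.7256] [0.3247 0.0038 0.6679] [-178.8319   23.7488 -173.5597] r 0.3247398106796975 lean 23.71213712965195 F [-0.8734  0.2681  0.1299] 0.08532959868459039
[ 0.4024  0.0249 -0.9151]
[0.524  0.2664 0.0396]
[0.4435 0.2614 0.2227] -> [ 44.8264 252.1528 461.6968]
[0.524  0.2664 0.0396] -> [ 44.8264 252.1528 661.6968]
```

send_rows --targets "5 28 51 0 0;10 56 102 0 0;15 84 153 0 0;20 112 205 0 0;25 140 256 0 0;30 168 308 0 0;35 196 360 0 0;40 224 410 0 0;45 252 460 0 0;45 252 460 0 0;45 252 515 0 0;45 252 570 0 0;45 252 615 0 0;45 252 645 0 0;45 252 661 0 0;45 252 661 0 0;45 252 661 0 0"

```text
time: 43.55
ee_pos: [0.5233, 0.2667, 0.04]
tcp_rot: [-178.9, 23.6, -173.6]
wrist_force: [0.6, 1.3, 0.4]
opening: 0.0853
grasp_force: 0.0
```

send_rows --targets "0 0 0 0 255;0 0 0 0 255;0 0 0 0 255;0 0 0 0 255;0 0 0 0 255;0 0 0 0 255" --newtons 40

```text
time: 44.3
ee_pos: [0.5226, 0.2664, 0.0382]
tcp_rot: [-178.9, 23.5, -173.6]
wrist_force: [-5.8, -2.1, 5.6]
opening: 0.0218
grasp_force: 39.5
```

```bash
python3 - <<'E'
from h import *
st();T=tool();rk=np.load('rk.npy');g0=(binT(rk,.143,1.15)@[-.037,0,.08,1])[:3]
for a in np.arange(1.15,-.05,-.115):
    g=(binT(rk,.143,a)@[-.037,0,.08,1])[:3];print(round(a,2),1000*T[:3,:3].T@(g-g0))
E
```

```text
44.3 [ 32.3535  -9.3354 -28.9586  49.4591 -11.0547  24.1127] [0.5226 0.2664 0.0382] [-178.8988   23.5185 -173.5768] r 0.5865810005755846 lean 20.917716284072505 F [-5.8321 -2.0824  5.6324] 0.021807293049415213
1.15 [0. 0. 0.]
1.03 [-6.5693 -0.1764 -7.71  ]
0.92 [-13.9802  -0.3478 -14.6152]
0.8 [-22.1346  -0.512  -20.6244]
0.69 [-30.9248  -0.6667 -25.6582]
0.57 [-40.2348  -0.8099 -29.6501]
0.46 [-49.9416  -0.9397 -32.5474]
0.34 [-59.9168  -1.0545 -34.3118]
0.23 [-70.0288  -1.1526 -34.9199]
0.12 [-80.144   -1.2329 -34.3638]
0.0 [-90.1286  -1.2941 -32.6508]
```

Pull gripped (21.8 mm). Now reverse the arc gently.

send_rows --targets "-3 0 -4 0 255;-6.6 0 -7.7 0 255;-14 0 -14.6 0 255;-22 -0.5 -20.6 0 255;-31 -0.7 -25.7 0 255;-40 -0.8 -29.7 0 255;-50 -1 -32.5 0 255;-60 -1 -34.3 0 255;-70 -1.2 -34.9 0 255;-80 -1.2 -34.4 0 255;-86 -1.3 -33.5 0 255;-90 -1.3 -32.7 0 255;-91 -1.3 -32.5 0 255;-91 -1.3 -32.5 0 255"

```text
time: 46.05
ee_pos: [0.5936, 0.2736, 0.1053]
tcp_rot: [-178.9, 23.6, -173.6]
wrist_force: [-3.4, -0.7, 4.0]
opening: 0.0218
grasp_force: 41.9
```

```bash
python3 - <<'E'
from h import *
st();T=tool();rk=np.load('rk.npy');g=T[:3,3]-.0187*T[:3,2];print(g,(binT(rk,.143,0)@[-.037,0,.08,1])[:3])
E
```

```text
46.05 [ 29.0532  -2.5404 -15.2765  55.6819  -9.924   20.9781] [0.5936 0.2736 0.1053] [-178.8774   23.6298 -173.5861] r 0.6535641353315983 lean 21.582015408871364 F [-3.4278 -0.6759  4.0498] 0.021765159777780076
[0.5861 0.2731 0.1224] [0.5857 0.2731 0.1227]
```

send_rows --targets "-1.5 0 0.5 0 255;-2.5 0 1 0 255;-2.5 0 1 0 255"

```text
time: 46.42
ee_pos: [0.5963, 0.2738, 0.1057]
tcp_rot: [-178.9, 23.7, -173.6]
wrist_force: [-4.5, -2.0, 6.7]
opening: 0.022
grasp_force: 42.7
```

send_rows --targets "0 0 0 0 150;0 0 0 0 60;0 0 0 0 0;0 0 0 0 0;0 0 -20 0 0;0 0 -60 0 0;0 0 -110 0 0;10 0 -160 0 0;20 0 -190 0 0;20 0 -190 0 0"

```text
time: 47.68
ee_pos: [0.5014, 0.2675, 0.2733]
tcp_rot: [-179.0, 23.8, -173.6]
wrist_force: [-0.8, -0.2, 0.6]
opening: 0.0854
grasp_force: 0.0
```

```bash
python3 - <<'E'
from h import *
st();t=camera('top');s=camera('scene');cv2.imwrite('pics/tz.png',t);cv2.imwrite('pics/sz.png',s)
t0=cv2.imread('pics/top0.png');s0=cv2.imread('pics/scene0.png')
kt=cam('top');ks=cam('scene')
# left tab / front: compare scene around left pull & bystanders; mould lock region
def d(a,b,r):x0,x1,y0,y1=r;return np.abs(a[y0:y1,x0:x1].astype(int)-b[y0:y1,x0:x1]).mean().round(1)
print('scene left bin',d(s,s0,(430,512,228,285)),'mid/right',d(s,s0,(300,425,205,285)),'eyebolt',d(s,s0,(305,345,185,205)),'hammer',d(s,s0,(375,475,180,198)))
print('top eyebolt',d(t,t0,(290,340,235,275)),'hammer',d(t,t0,(145,262,228,280)),'tabs m r',d(t,t0,(225,320,150,180)))
hsv=cv2.cvtColor(s,cv2.COLOR_BGR2HSV);B=lambda i:((cv2.cvtColor(i,cv2.COLOR_BGR2HSV)[...,0]>95)&(cv2.cvtColor(i,cv2.COLOR_BGR2HSV)[...,0]<125)&(cv2.cvtColor(i,cv2.COLOR_BGR2HSV)[...,1]>170))[225:300,430:520].sum()
print('blue',B(s),B(s0),B(cv2.imread('pics/so.png')))
E
```

```text
47.67 [ 33.8687 -13.21    -6.1071  76.2077 -11.6115  25.4991] [0.5014 0.2675 0.2733] [-178.9871   23.7576 -173.5654] r 0.5682893178745219 lean 20.8952182567121 F [-0.8213 -0.2206  0.6109] 0.0854103335199757
scene left bin 3.1 mid/right 1.0 eyebolt 1.1 hammer 1.4
top eyebolt 1.4 hammer 6.1 tabs m r 1.4
blue 1434 1433 91
```

```bash
python3 -c "
from workcell import ticket
print(ticket.job_done())"
```

```text
the job is handed in; nothing more can be done
None
```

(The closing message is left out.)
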